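# Set a stepped shaft up in V-blocks for a run-out check

## Robot

A 6-joint arm with a two-finger parallel gripper is mounted at the origin on the work surface. World frame = base frame: x ahead of the robot, y to its left, z up, the work surface at z = 0. Lengths are in m, angles in rad, forces in N, time in s.
With the tool pointing down it reaches from about 0.35 to 0.85 m from the base axis. Payload 8.1 kg.
Tool frame: the origin (TCP) lies at the very end of the fingers, on their centre line; the grasp point (between the pads) lies 19 mm behind it; z points along the fingers, x is the direction in which the jaws open and shut, and the axes are right-handed (so a half turn about z gives the same grasp; the last joint's range is limited). The gripper opens to 93 mm and grips with 3 to 60 N. Pads are 15 mm wide; open, the fingers measure 128 mm over their backs; the gripper's body (75 mm by 188 mm) begins 65 mm behind the grasp point.
Start: joints at [-1.367, 0.13, 1.488, -0, 1.523, -0.085], TCP at [0.171, -0.575, 0.219] pointing down, gripper open.
Joint ranges: [-2.96, 2.96], [-0.89, 2.26], [0.02, 2.5], [-1.34, 4.48], [0, 2.73], [-2.66, 2.66]. Speed limits (rad/s): [2.39, 2.39, 2.79, 3.14, 3.14, 3.14].

## Interface

Orientations are given as a rotation vector (axis times angle).
In Python, from plant import robot gives the robot as it stands. The module is installed in compiled form; this text tells all that it offers.
- The arm moves only by the tool jog_arm, never from a script. Its argument "commands" is one flat list of numbers, 5 for each row, row after row: the gripper's target within -1 to 1 (shut at 1, half-way at 0, fully open at -1), then the shift along the tool's x, y, z in m, then the turn about the tool's z in degrees. A call has 1 to 20 rows; each row shifts and turns the commanded pose from where the row before left it, along the tool's axes as they then stand; what a row does not reach is not made up. A row lasts 1/12 s, in which the tool goes at most 41.7 mm and 7.16 degrees, less where a joint would pass 70% of its speed; a pose out of reach is approached as far as the arm can. A call is refused whole if a number of a shift passes 0.0417 or a number of a turn 7.16, either way. A call with a gripper value outside its range is refused whole. The fingers move at their own pace and stop on an object; "grip_force" is the grip in N (left out, the last holds). Time passes only in rows, so rows that do not move let the fingers close. It gives the time, the measured TCP pose, the force and the opening at its end, in the units of the state.
- robot.read_state(): the state, without advancing time (a new reading comes with each control period).
- robot.read_camera(name): name is "side" or "top"; returns a dict with "img" (384x512x3 uint8, blue, green, red), "vfov" (degrees; the focal length in pixels is half the picture's height over the tangent of half this angle, whatever the lens; pixels are square), "cx", "cy" (the principal point, pixels), "k1" (the pictures are not rectified: a ray, as slopes to the right and down, at radius r is drawn at 1 + k1 r^2 times it, then the intrinsics apply), "extrinsics" (4x4, takes a point from world to camera coordinates). Camera axes: x right, y down, z forward; pixel columns grow to the right and rows downward; lengths in m; the calibration is good to about 2 mm. A picture is of the moment at which its call begins. There is no depth.
- robot.close_job(): hands the job in, once; it reports no verdict.
Trained networks look in a picture, given as the dict that the camera call returned (one of the last four; its "shot" number tells which), for a name from the list of things; names that differ only in an ending like _2 or _b are one class to them, and where a whole thing is asked for, a point or a joint stands for the part that bears it (a point fixed in the world has none). Each returns a list of dicts, best first, with "score" (0 to 1); they miss things now and then, are a little off and sometimes report something else, mostly with a low value. They report only what shows in the picture. A call takes as long as a camera call.
- robot.recognise(thing, picture): "box" ([centre column, centre row, width, height] as shares, 0 to 1, of the picture: columns of its width, rows of its height, round what is visible of it).
- robot.pinpoint(thing, picture): "position" ([row, column] as shares, 0 to 1, of the picture: columns of its width, rows of its height: a listed point, or the origin of a listed thing).
The state is a dict: "t": time; "q": joint angles; "dq": joint speeds; "joint_torque": joint torques, N m; "tool_pos": TCP position; "orientation": TCP orientation; "force": force on the tool from outside, world axes, zero at the start; "wrist_torque": the same for the moment, N m; "opening": finger opening in m.
Only numpy, scipy, OpenCV 4.12 (cv2) and the standard library are available. Lean on these libraries where they do the work, as an engineer would, in place of code of your own. Each camera call takes 0.05 s, during which the arm holds its last target.

## Task

Set the stepped steel shaft up on the black granite plate for a run-out check: stand the two V-blocks in line along the plate's long direction, the right-hand one raised squarely on the brass packing plate, and lay the shaft level in both vees with its thick end to the left (seen from the robot), a V-block under the middle of each bright end section. Then stand the dial gauge upright on the plate behind the shaft (on the side away from the robot), facing the robot, with its plunger over the middle of the shaft. Do not move the square and the micrometer that lie at the plate's far corners, and keep the gauge upright all the while.

Things in the scene. Friction and masses are not known exactly. Their poses are not given: they have to be found in the camera images.
- plate_top (a point): black granite surface plate, fixed, 200 (x) x 300 (y) x 50 mm high. Point: centre of its top face; x axis away from the robot, y left, z up, yaw within 7 degrees. It stands left or right of the plywood kit board with the loose parts. The set-up fits with the shaft line about 30 mm to the robot's side of the plate's centre, blocks 110 mm apart, gauge base on the far half
- packing_c (a point): square brass packing plate, 50 x 50 x 10 mm thick, 0.2 kg, lying flat, yaw within 25 degrees. Point: its centre, 5 mm above its underside. Under the V-block of the thin end it makes the shaft level. Starts on the 12 mm thick kit board
- vblock_red_c (a point): steel V-block, red paint on top lands and ends, 50 (x) x 36 (y) x 45 mm high, 0.45 kg. Point: its centre, 22.5 mm above its underside. 90-degree vee along its y axis, open upwards, 20 mm deep, 40 mm wide. Grip it across x. Matched pair: either one may be left or right. Starts upright on the 12 mm thick plywood kit board, yaw within 25 degrees
- vblock_blue_c (a point): steel V-block, blue paint on top lands and ends, 50 (x) x 36 (y) x 45 mm high, 0.45 kg. Point: its centre, 22.5 mm above its underside. 90-degree vee along its y axis, open upwards, 20 mm deep, 40 mm wide. Grip it across x. Matched pair: either one may be left or right. Starts upright on the 12 mm thick plywood kit board, yaw within 25 degrees
- shaft_c (a point): steel shaft, 0.75 kg. Point: mid-length on its axis; own y axis to the thick end (x, z roll). Bright thick part 34 mm dia y 30 to 82 mm, dark middle 28 mm dia -25 to 30 (grip; balance at 16), bright thin part 20 mm dia -82 to -25. Starts in wooden saddles at y 56 and -54, axis 40 mm above the 12 mm kit board, thick end away from robot. Set up: blocks at y +55 and -55, axis 49 mm above granite
- dial_grip (a point): dial gauge on a grey 50 mm cube base, 0.7 kg, with a steel column 14 mm dia to 180 mm height. Point: on the column, 160 mm above the underside: grip here, fingers closing along its y. Its -x side is the front: a white dial (44 mm), plunger pointing down, tip at x -60, y 0, 78 mm above the underside, clear of the seated shaft. Starts upright on the 12 mm kit board, facing the robot within 25 degrees
- square: bystander: small engineer's square, dark stock 56 mm and bright blade, lying flat at the left far corner of the granite plate, 12 mm high; about 56 x 76 mm. Origin near its corner. Leave it alone
- micrometer: bystander: outside micrometer with blue frame, about 115 mm long and 35 mm wide, lying flat near the right far corner of the granite plate, 14 mm high. Origin at the frame's centre. Leave it alone

How it is judged:
By the outcome, as a careful person would: the job done as asked, in the order asked, and still so for the second after the job is handed in, with the robot touching nothing.
It also fails if it takes over 118 s, if anything falls off the work surface, if the arm or the gripper's body presses on something with over 40 N, if the wrist force passes 120 N, or if a joint passes its speed limit or range.

## Working session

There is one attempt and no reset: what is moved stays moved. The work goes in short steps, Python scripts to look and compute and a tool call to move; the robot and the scene stay as the last step left them, time stands still between calls to the robot, and variables do not carry over. Pictures are saved under pics/ and viewed, and the job is handed in when it is done.

Besides the shell and the picture viewer there is one more tool, called by a JSON object that holds its "api" and its "payload". jog_arm: Moves the arm, as the interface text tells. Its arguments: {"type":"object","properties":{"commands":{"type":"array"},"grip_force":{"type":"number"}},"required":["commands"]}

```bash
mkdir -p pics; cat > h.py <<'E'
import numpy as np, cv2
from plant import robot
from scipy.spatial.transform import Rotation as R
from scipy.optimize import least_squares
def cam(n,save=None):
    p=robot.read_camera(n)
    if save: cv2.imwrite('pics/'+save,p['img'])
    return p
def proj(p,X):
    X=np.atleast_2d(X).astype(float);E=np.array(p['extrinsics'])
    c=X@E[:3,:3].T+E[:3,3]; s=c[:,:2]/c[:,2:]
    r2=(s**2).sum(1,keepdims=True); s=s*(1+p['k1']*r2)
    h,w=p['img'].shape[:2]; f=h/2/np.tan(np.radians(p['vfov'])/2)
    return s*f+[p['cx'],p['cy']]
def ray(p,uv):
    h,w=p['img'].shape[:2]; f=h/2/np.tan(np.radians(p['vfov'])/2)
    d=(np.array(uv)-[p['cx'],p['cy']])/f; s=d.copy()
    for _ in range(30): s=d/(1+p['k1']*(s@s))
    E=np.array(p['extrinsics']); 
    return -E[:3,:3].T@E[:3,3], E[:3,:3].T@np.array([s[0],s[1],1])
def atz(p,uv,z):
    o,d=ray(p,uv); return o+d*(z-o[2])/d[2]
def pin(p,n):
    h,w=p['img'].shape[:2]
    return [(round(a['score'],2),a['position'][1]*w,a['position'][0]*h) for a in robot.pinpoint(n,p)]
def tri(ps,uvs):
    A=np.zeros((3,3));b=np.zeros(3)
    for p,uv in zip(ps,uvs):
        o,d=ray(p,uv);d/=np.linalg.norm(d);M=np.eye(3)-np.outer(d,d);A+=M;b+=M@o
    return np.linalg.solve(A,b)
def st():
    s=robot.read_state(); print('t',round(s['t'],2),'tcp',np.round(s['tool_pos'],4),'F',np.round(s['force'],1),'op',round(s['opening'],4)); M=R.from_rotvec(s['orientation']).as_matrix(); print('tool x',np.round(M[:,0],4),'z',np.round(M[:,2],4),'q',np.round(s['q'],2)); return s
NAMES=['plate_top','packing_c','vblock_red_c','vblock_blue_c','shaft_c','dial_grip','square','micrometer']
E
python3 - <<'E'
from h import *
st()
a=cam('side','s0.png');b=cam('top','t0.png')
for p in(a,b): print({k:(np.round(v,3).tolist() if k!='img' else 0) for k,v in p.items()})
for n in NAMES:
    A=pin(a,n);B=pin(b,n)
    print(n,np.round(A[:2],2).tolist(),np.round(B[:2],2).tolist(), np.round(tri([a,b],[A[0][1:],B[0][1:]]),4) if A and B else '')
E
```

```text
t 0.0 tcp [ 0.1708 -0.5746  0.2176] F [0.2 0.8 1.5] op 0.0929
tool x [ 0.2848 -0.9586 -0.0018] z [-4.0e-04  1.8e-03 -1.0e+00] q [-1.37  0.13  1.49 -0.    1.52 -0.09]
{'img': 0, 'vfov': 44.661, 'cx': 252.842, 'cy': 192.437, 'k1': -0.123, 'extrinsics': [[0.957, -0.29, 0.013, -0.509], [-0.191, -0.664, -0.723, 0.211], [0.218, 0.689, -0.691, 0.95], [0.0, 0.0, 0.0, 1.0]], 'shot': 1}
{'img': 0, 'vfov': 54.428, 'cx': 252.406, 'cy': 189.79, 'k1': -0.064, 'extrinsics': [[-0.025, -1.0, -0.001, 0.013], [-0.995, 0.025, -0.1, 0.556], [0.1, -0.001, -0.995, 0.822], [0.0, 0.0, 0.0, 1.0]], 'shot': 2}
plate_top [[0.66, 288.51, 296.72]] [[0.72, 338.12, 193.61]] [ 0.5433 -0.1932  0.0444]
packing_c [[0.69, 282.21, 188.51]] [[0.58, 193.89, 153.6]] [0.6481 0.1337 0.0113]
vblock_red_c [[0.86, 251.6, 140.7]] [[0.84, 113.51, 160.82]] [0.6277 0.318  0.0313]
vblock_blue_c [[0.68, 203.98, 150.91]] [[0.6, 115.2, 218.8]] [0.4936 0.3141 0.0276]
shaft_c [[0.84, 239.62, 158.09]] [[0.86, 159.39, 184.7]] [0.5623 0.1997 0.0781]
dial_grip [[0.57, 231.22, 154.79]] [[0.84, 200.29, 206.09]] [0.5117 0.0969 0.1798]
square [[0.85, 301.88, 242.8]] [[0.98, 289.02, 159.09], [0.61, 196.1, 152.99]] [ 0.617  -0.0833  0.0586]
micrometer [[0.78, 340.48, 338.11]] [[0.85, 393.52, 166.31]] [ 0.598 -0.315  0.064]
```

```bash
python3 - <<'E'
import cv2
for n in('s0','t0'):
    i=cv2.imread(f'pics/{n}.png'); cv2.imwrite(f'pics/{n}b.png',cv2.resize(i,(800,600),interpolation=cv2.INTER_CUBIC))
E
```

```text
(no output)
```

View pics/s0b.png

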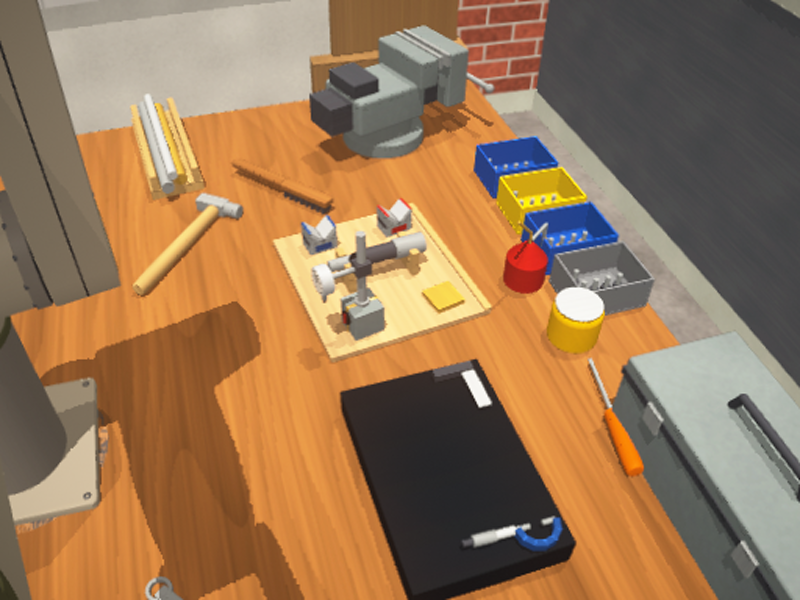

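View pics/t0b.png

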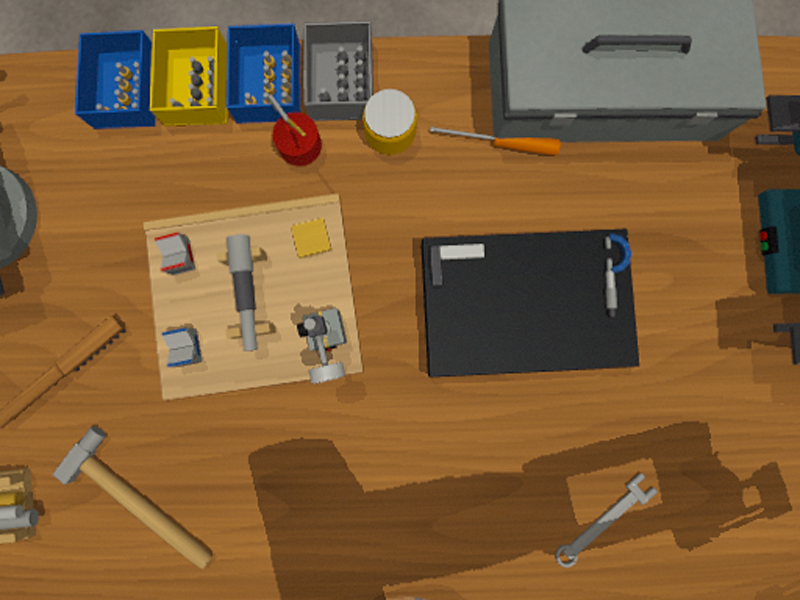

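```bash
python3 - <<'E'
import cv2
i=cv2.imread('pics/t0.png'); c=i[120:262,88:236]; cv2.imwrite('pics/t0k.png',cv2.resize(c,None,fx=4,fy=4,interpolation=cv2.INTER_CUBIC))
i=cv2.imread('pics/s0.png'); c=i[115:235,170:320]; cv2.imwrite('pics/s0k.png',cv2.resize(c,None,fx=5,fy=5,interpolation=cv2.INTER_CUBIC))
i=cv2.imread('pics/t0.png'); c=i[140:250,260:415]; cv2.imwrite('pics/t0p.png',cv2.resize(c,None,fx=5,fy=5,interpolation=cv2.INTER_CUBIC))
E
```

```text
(no output)
```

View pics/t0k.png

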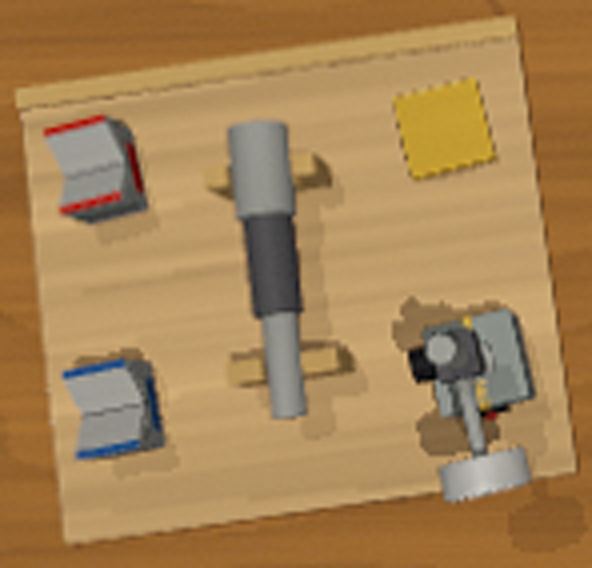

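View pics/s0k.png

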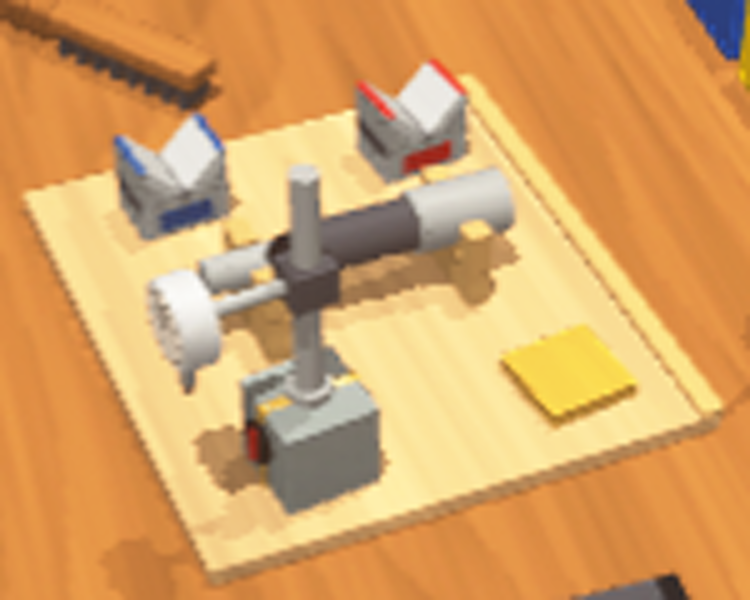

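View pics/t0p.png

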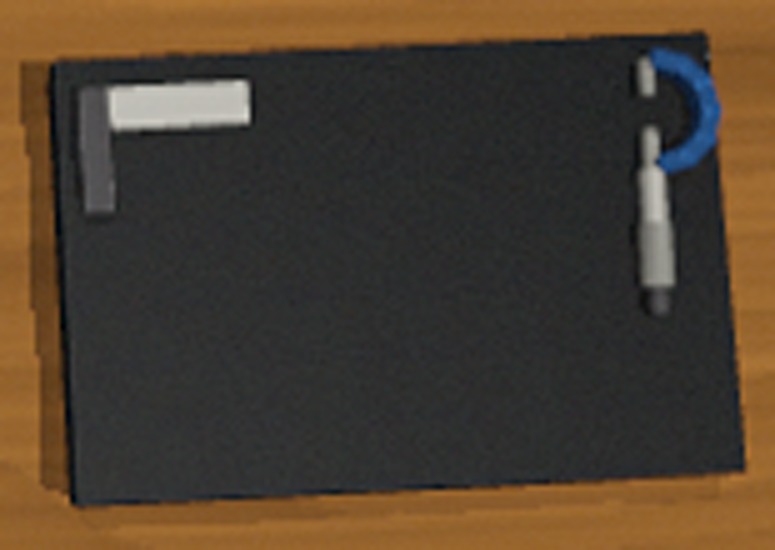

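```bash
cat > fit.py <<'E'
from h import *
def box(lx,ly,lz,z0):
    return np.array([[sx*lx/2,sy*ly/2,z0+k*lz] for sx in(-1,1) for sy in(-1,1) for k in(0,1)])
def place(V,x,y,yaw):
    c,s=np.cos(yaw),np.sin(yaw); return V@np.array([[c,s,0],[-s,c,0],[0,0,1]])+[x,y,0]
def comp(mask,near,close=3):
    mask=cv2.morphologyEx(mask.astype(np.uint8),cv2.MORPH_CLOSE,np.ones((close,close)))
    n,l,s,c=cv2.connectedComponentsWithStats(mask)
    best=min(range(1,n),key=lambda k:np.hypot(*(c[k]-near))+(1e3 if s[k][4]<25 else 0))
    m=(l==best).astype(np.uint8)
    ct=np.vstack([q[:,0] for q in cv2.findContours(m,cv2.RETR_EXTERNAL,cv2.CHAIN_APPROX_NONE)[0]])
    return ct,s[best]
# residual: model hull vs contour hull, symmetric-ish by support function
def sup(pts,n=48):
    a=np.linspace(0,2*np.pi,n,endpoint=False);d=np.c_[np.cos(a),np.sin(a)]
    return (pts@d.T).max(0)
def fit(ps,cts,V,x0,pad=0.5):
    obs=[sup(c.astype(float))+pad for c in cts]
    f=lambda v:np.concatenate([sup(proj(p,place(V,*v)))-o for p,o in zip(ps,obs)])
    r=least_squares(f,x0,loss='soft_l1',f_scale=0.7,x_scale=[.01,.01,.1]); return r.x,np.sqrt(np.mean(r.fun**2)),r
E
python3 - <<'E'
from fit import *
a=cam('side');b=cam('top')
import pickle; pickle.dump((a,b),open('c0.pkl','wb'))
def hsv(p): return cv2.cvtColor(p['img'],cv2.COLOR_BGR2HSV)
ha,hb=hsv(a),hsv(b)
for nm,uvs in dict(blue=[(203,151),(115,219)],red=[(251,141),(113,160)],pack=[(282,188),(194,153)],board=[(260,200),(130,190)],plate=[(288,310),(338,200)]).items():
    for h,uv in zip((ha,hb),uvs): print(nm,h[uv[1]-0,uv[0]].tolist(),h[uv[1]+3,uv[0]+3].tolist(), h[uv[1]-4,uv[0]-4].tolist())
E
```

```text
blue [19, 18, 204] [13, 36, 114] [19, 17, 215]
blue [22, 18, 159] [26, 14, 126] [25, 18, 160]
red [17, 25, 162] [19, 33, 133] [2, 196, 242]
red [23, 19, 163] [27, 16, 145] [23, 15, 157]
pack [24, 171, 250] [24, 172, 250] [24, 172, 249]
pack [22, 192, 193] [22, 187, 194] [22, 188, 193]
board [23, 97, 252] [22, 101, 250] [23, 94, 252]
board [18, 120, 181] [18, 114, 190] [18, 112, 198]
plate [120, 19, 41] [120, 19, 41] [120, 6, 40]
plate [0, 0, 47] [60, 11, 46] [165, 12, 43]
```

```bash
cat > meas.py <<'E'
from fit import *
import sys
def hsv(p): return cv2.cvtColor(p['img'],cv2.COLOR_BGR2HSV).astype(int)
def mk(p,kind):
    h=hsv(p);H,S,V=h[...,0],h[...,1],h[...,2]
    gray=(S<65)
    blue=(H>95)&(H<130)&(S>65)
    red=((H<8)|(H>172))&(S>120)
    if kind=='plate': return ((V<75)&(S<90))
    if kind=='pack': return (H>19)&(H<30)&(S>145)
    if kind=='blue': return gray|blue
    if kind=='red': return gray|red
DIM={'plate':box(.2,.3,.05,0),'pack':box(.05,.05,.01,0),'blue':box(.05,.036,.045,0),'red':box(.05,.036,.045,0)}
def meas(ps,kind,X0,z0,draw=None):
    V=DIM[kind]+[0,0,z0]
    cts=[]
    for p in ps:
        near=proj(p,place(V,*X0).mean(0))[0]
        if kind=='plate':
            m=mk(p,kind).astype(np.uint8); hull=cv2.convexHull(proj(p,place(V,*X0)).astype(np.float32)).astype(np.int32)
            ww=np.zeros_like(m); cv2.fillConvexPoly(ww,hull,1); ww=cv2.dilate(ww,np.ones((15,15)))
            m=m&ww
        else: 
            m=mk(p,kind)
            hull=cv2.convexHull(proj(p,place(V,*X0)).astype(np.float32)).astype(np.int32)
            ww=np.zeros(m.shape,np.uint8); cv2.fillConvexPoly(ww,hull,1); m=m&(cv2.dilate(ww,np.ones((13,13)))>0)
        ct,s=comp(m,near); cts.append(ct)
    x,rms,r=fit(ps,cts,V,X0)
    sing=[fit([p],[c],V,X0) for p,c in zip(ps,cts)]
    print(kind,'xy',np.round(x[:2],4),'yaw',round(np.degrees(x[2]),1),'rms',round(rms,2),'| single',[(np.round(s[0][:2],4).tolist(),round(np.degrees(s[0][2]),1),round(s[1],2)) for s in sing])
    return x,cts
def overlay(p,Vs,cts=(),fn=None,roi=None,s=4):
    i=cv2.resize(p['img'],None,fx=s,fy=s,interpolation=cv2.INTER_CUBIC)
    for V in Vs:
        h=cv2.convexHull(((proj(p,V)+.5)*s-.5).astype(np.float32)).astype(np.int32); cv2.polylines(i,[h],True,(0,255,0),1)
    u0,v0,u1,v1=roi; cv2.imwrite('pics/'+fn,i[v0*s:v1*s,u0*s:u1*s])
E
python3 - <<'E'
from meas import *
import pickle; a,b=pickle.load(open('c0.pkl','rb'))
out={}
for k,X,z in [('plate',(.543,-.193,0.03),0),('pack',(.648,.134,.2),.012),('blue',(.494,.314,.1),.012),('red',(.628,.318,.2),.012)]:
    x,c=meas([a,b],k,X,z); out[k]=place(DIM[k]+[0,0,z],*x)
overlay(b,out.values(),fn='o_t.png',roi=(88,120,236,262),s=4)
overlay(a,out.values(),fn='o_s.png',roi=(170,115,320,235),s=5)
overlay(b,[out['plate']],fn='o_p.png',roi=(255,140,415,250),s=5)
overlay(a,[out['plate']],fn='o_q.png',roi=(200,220,380,384),s=4)
E
```

```text
plate xy [ 0.5436 -0.192 ] yaw 1.2 rms 2.58 | single [([0.5478, -0.1873], np.float64(1.4), np.float64(2.65)), ([0.5432, -0.1938], np.float64(1.3), np.float64(1.09))]
pack xy [0.6498 0.1226] yaw 12.6 rms 1.2 | single [([0.6509, 0.1287], np.float64(13.6), np.float64(1.26)), ([0.6497, 0.122], np.float64(12.9), np.float64(0.36))]
blue xy [0.4899 0.3094] yaw 10.4 rms 0.57 | single [([0.4893, 0.3119], np.float64(10.1), np.float64(0.48)), ([0.4903, 0.3088], np.float64(10.9), np.float64(0.29))]
red xy [0.6269 0.32  ] yaw 12.4 rms 4.0 | single [([0.6171, 0.2909], np.float64(-7.2), np.float64(4.46)), ([0.6274, 0.3205], np.float64(13.2), np.float64(0.48))]
```

View pics/o_t.png

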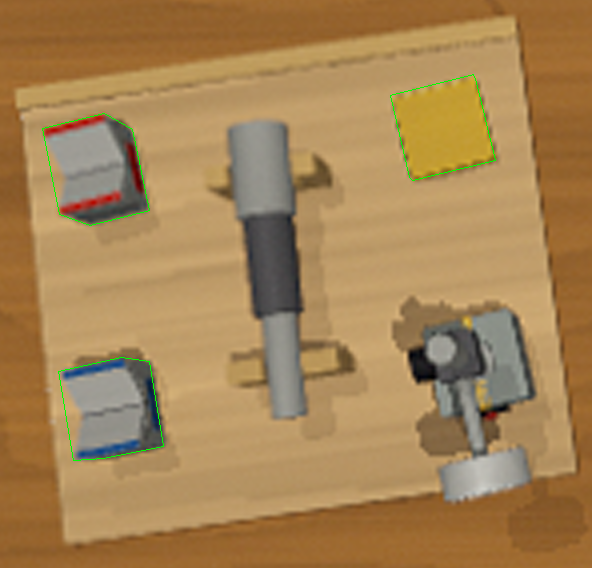

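View pics/o_s.png

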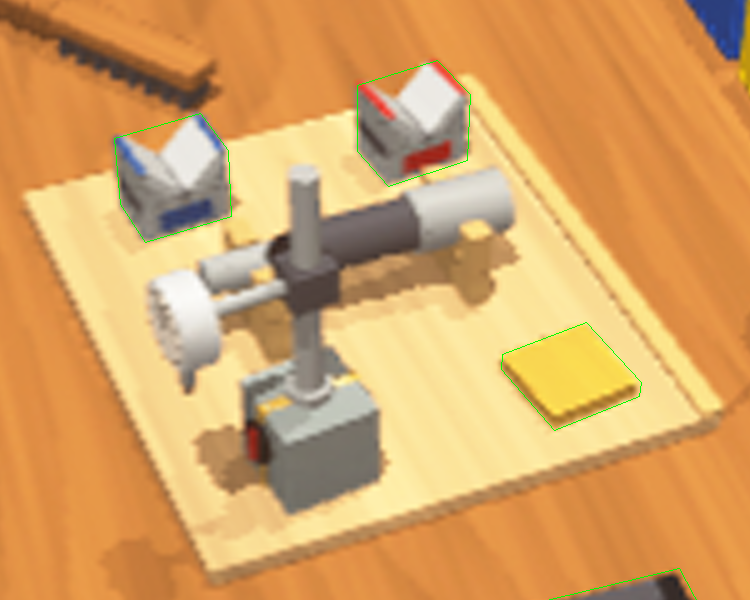

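View pics/o_p.png

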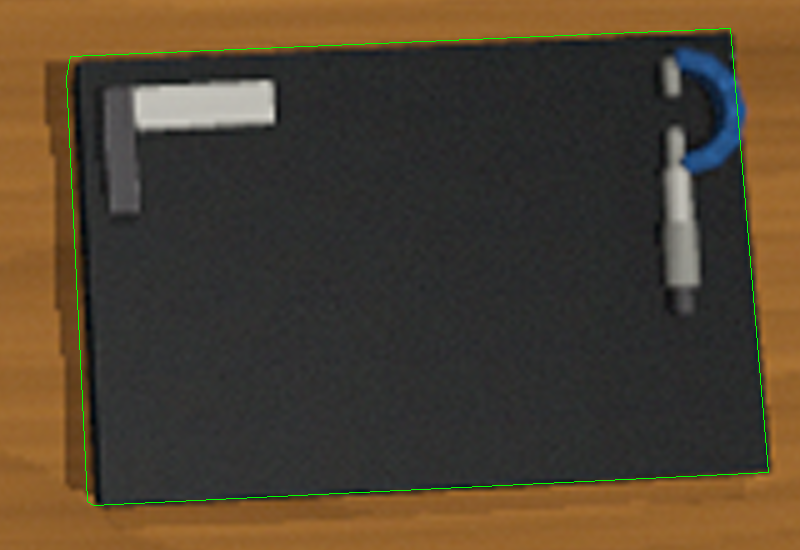

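View pics/o_q.png

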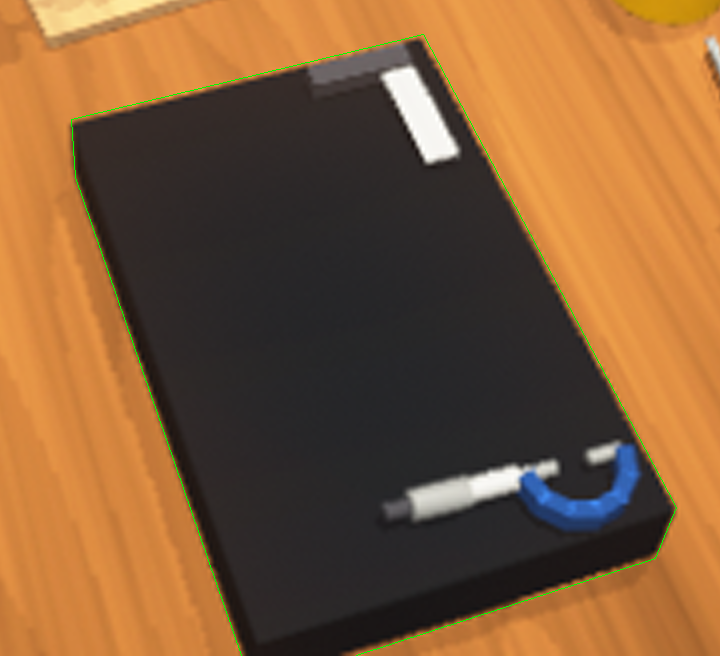

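```bash
cat > plan.py <<'E'
from h import *
def need(x,y,z,yaw):
    s=robot.read_state(); M=R.from_rotvec(s['orientation']).as_matrix()
    cy=np.degrees(np.arctan2(M[1,0],M[0,0])); t=-((yaw-cy+180)%360-180)
    p=np.array(s['tool_pos']); d=np.array([x,y,z])-p; c,sn=np.cos(np.radians(yaw)),np.sin(np.radians(yaw))
    print('t %.2f'%s['t'],'tcp',np.round(p,4),'yaw %.2f'%cy,'tilt',np.round(M[:2,2],4),'F',np.round(s['force'],1),'op %.4f'%s['opening'])
    print('  turn %.2f then dx %.4f dy %.4f dz %.4f'%(t,d[0]*c+d[1]*sn,d[0]*sn-d[1]*c,-d[2]))
if __name__=='__main__':
    import sys; need(*map(float,sys.argv[1:5]))
E
python3 plan.py .4899 .3094 .25 10.4
python3 - <<'E'
from h import *
import pickle; a,b=pickle.load(open('c0.pkl','rb'))
# shaft: thick end far centre & thin end in top image crop coords -> px (axis height .052)
def c(u,v,s=4,o=(88,120)): return ((u+.5)/s-.5+o[0],(v+.5)/s-.5+o[1])
# silhouettes edges: left/right of thick and thin
for nm,l,r in [('thick',(233,170),(295,165)),('mid',(250,262),(301,262)),('thin',(267,370),(300,370))]:
    print(nm,atz(b,c((l[0]+r[0])/2,(l[1]+r[1])/2),.052))
print('ends',atz(b,c(258,122),.06),atz(b,c(289,417),.055))
print('thick/mid',atz(b,c(266,215),.066),'mid/thin',atz(b,c(280,314),.064))
print('col top top',atz(b,c(440,349),.192),'side top', atz(a,c(305,172,5,(170,115)),.192))
A=pin(a,'dial_grip');print(A)
E
```

```text
t 1.00 tcp [ 0.1709 -0.5752  0.2187] yaw -73.45 tilt [-0. -0.] F [0.1 1.  0.8] op 0.0932
  turn -83.85 then dx 0.4734 dy -0.8124 dz -0.0313
thick [0.62274644 0.21836928 0.052     ]
mid [0.56932009 0.21173652 0.052     ]
thin [0.50921103 0.20726486 0.052     ]
ends [0.64703655 0.21973887 0.06      ] [0.48323862 0.20351655 0.055     ]
thick/mid [0.5937243 0.2134322 0.066    ] mid/thin [0.5392519  0.20613564 0.064     ]
col top top [0.51064115 0.09988153 0.192     ] side top [0.51073388 0.1018782  0.192     ]
[(0.9, 231.8848, 152.7168), (0.19, 251.904, 137.8944)]
```

{"api": "jog_arm", "payload": {"commands": [-1,0,0,-0.0025,-7,-1,0,0,-0.0025,-7,-1,0,0,-0.0025,-7,-1,0,0,-0.0025,-7,-1,0,0,-0.0025,-7,-1,0,0,-0.0025,-7,-1,0,0,-0.0025,-7,-1,0,0,-0.0025,-7,-1,0,0,-0.0025,-7,-1,0,0,-0.0025,-7,-1,0,0,-0.0025,-7,-1,0,0,-0.0025,-6.85], "grip_force": 30}}

```text
t: 2.05
tool_pos: [0.1709, -0.5751, 0.2487]
orientation: [-3.128, -0.294, 0.0]
force: [0.9, 0.3, -0.1]
opening: 0.093
```

{"api": "jog_arm", "payload": {"commands": [-1,0.03,-0.02,0,0,-1,0.03,-0.02,0,0,-1,0.03,-0.02,0,0,-1,0.03,-0.02,0,0,-1,0.03,-0.02,0,0,-1,0.02,-0.03,0,0,-1,0.02,-0.03,0,0,-1,0.02,-0.03,0,0,-1,0.02,-0.03,0,0,-1,0.02,-0.03,0,0,-1,0.015,-0.036,0,0,-1,0.015,-0.036,0,0,-1,0.015,-0.036,0,0,-1,0.015,-0.036,0,0,-1,0.015,-0.036,0,0,-1,0.015,-0.036,0,0,-1,0.015,-0.036,0,0,-1,0.015,-0.036,0,0,-1,0.015,-0.036,0,0,-1,0.015,-0.036,0,0]}}

```text
t: 3.72
tool_pos: [0.4543, 0.0991, 0.249]
orientation: [3.129, 0.285, 0.002]
force: [0.8, -1.5, 0.2]
opening: 0.093
```

```bash
python3 plan.py .4899 .3094 .1 10.4
```

```text
t 3.72 tcp [0.4543 0.0991 0.249 ] yaw 10.41 tilt [0.0011 0.    ] F [ 0.8 -1.5  0.2] op 0.0930
  turn 0.01 then dx 0.0730 dy -0.2004 dz 0.1490
```

{"api": "jog_arm", "payload": {"commands": [-1,0.012,-0.0334,0,0,-1,0.012,-0.0334,0,0,-1,0.012,-0.0334,0,0,-1,0.012,-0.0334,0,0,-1,0.012,-0.0334,0.01,0,-1,0.013,-0.0334,0.01,0,-1,0,0,0.032,0,-1,0,0,0.032,0,-1,0,0,0.032,0,-1,0,0,0.033,0,-1,0,0,0,0]}}

```text
t: 4.63
tool_pos: [0.4851, 0.305, 0.0918]
orientation: [3.124, 0.285, -0.017]
force: [-1.4, -0.8, -1.1]
opening: 0.0932
```

```bash
python3 - <<'E'
from meas import *
from plan import need
need(.4899,.3094,.022,10.4)
a=cam('side');b=cam('top')
s=robot.read_state();M=R.from_rotvec(s['orientation']).as_matrix();T=np.array(s['tool_pos'])
for p,r,n in((a,(170,90,270,190),'g1s.png'),(b,(70,150,190,270),'g1t.png')):
    i=cv2.resize(p['img'],None,fx=5,fy=5,interpolation=cv2.INTER_CUBIC)
    for k in(-.0465,0,.0465):
        for w in (-.0075,.0075):
            u=(proj(p,T+M[:,0]*k+M[:,1]*w)[0]+.5)*5; cv2.circle(i,(int(u[0]),int(u[1])),3,(0,255,0),-1)
    cv2.imwrite('pics/'+n,i[r[1]*5:r[3]*5,r[0]*5:r[2]*5])
E
```

```text
t 4.63 tcp [0.4851 0.305  0.0918] yaw 10.41 tilt [-0.0106 -0.0055] F [-1.4 -0.8 -1.1] op 0.0932
  turn 0.01 then dx 0.0055 dy -0.0034 dz 0.0698
```

View pics/g1s.png

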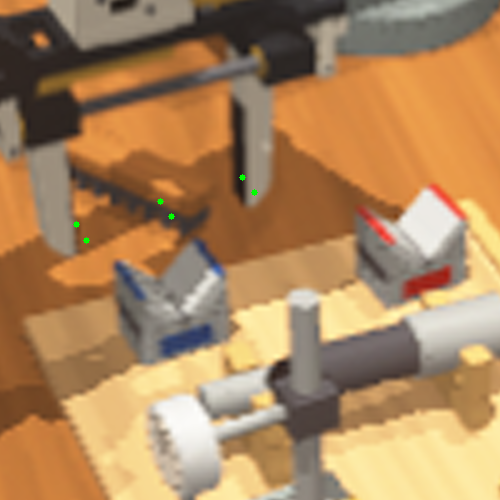

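View pics/g1t.png

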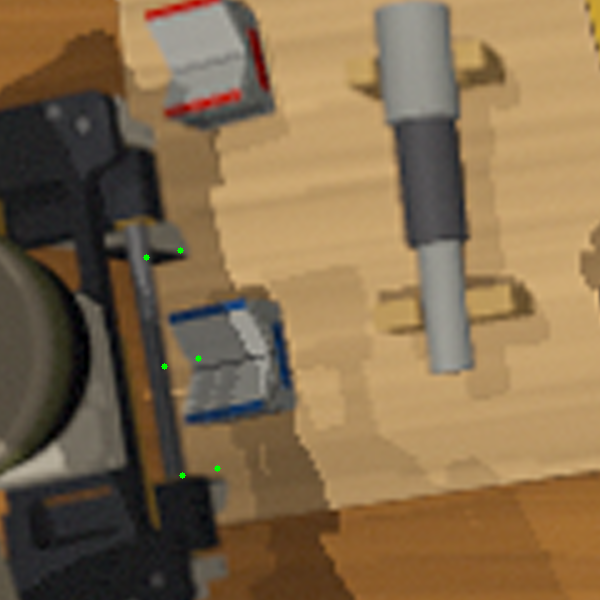

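{"api": "jog_arm", "payload": {"commands": [-1,0.0025,-0.0015,0,0,-1,0,0,0,0]}}

```text
t: 4.9
tool_pos: [0.4944, 0.3104, 0.1031]
orientation: [-3.127, -0.284, -0.008]
force: [0.3, -0.6, 1.6]
opening: 0.093
```

```bash
python3 plan.py .4899 .3094 .022 10.4
```

```text
t 4.90 tcp [0.4944 0.3104 0.1031] yaw 10.38 tilt [0.0047 0.0025] F [ 0.3 -0.6  1.6] op 0.0930
  turn -0.02 then dx -0.0046 dy 0.0002 dz 0.0811
```

{"api": "jog_arm", "payload": {"commands": [-1,0,0,0.005,0,-1,0,0,0.015,0,-1,0,0,0.02,0,-1,0,0,0.015,0,-1,0,0,0.005,0,-1,0,0,0,0,-1,0,0,0,0,-1,0,0,0,0]}}

```text
t: 5.57
tool_pos: [0.4932, 0.3098, 0.0413]
orientation: [-3.128, -0.285, -0.004]
force: [-0.8, -0.2, 0.3]
opening: 0.0931
```

```bash
python3 plan.py .4899 .3094 .022 10.4
```

```text
t 5.57 tcp [0.4932 0.3098 0.0413] yaw 10.39 tilt [0.0022 0.0011] F [-0.8 -0.2  0.3] op 0.0931
  turn -0.01 then dx -0.0033 dy -0.0002 dz 0.0193
```

{"api": "jog_arm", "payload": {"commands": [-1,-0.0015,0,0.01,0,-1,-0.001,0,0.009,0,-1,0,0,0,0,1,0,0,0,0,1,0,0,0,0,1,0,0,0,0,1,0,0,0,0,1,0,0,0,0,1,0,0,0,0]}}

```text
t: 6.32
tool_pos: [0.4898, 0.3089, 0.0209]
orientation: [-3.128, -0.285, -0.001]
force: [0.3, 0.5, 0.3]
opening: 0.0575
```

```bash
python3 plan.py .4899 .3094 .022 10.4
```

```text
t 6.32 tcp [0.4898 0.3089 0.0209] yaw 10.40 tilt [0.0004 0.0002] F [0.3 0.5 0.3] op 0.0575
  turn -0.00 then dx 0.0002 dy -0.0005 dz -0.0011
```

{"api": "jog_arm", "payload": {"commands": [1,0,0,0,0,1,0,0,0,0,1,0,0,0,0,1,0,0,-0.005,0,1,0,0,-0.015,0,1,0,0,-0.03,2,1,0,0,-0.03,2,1,0,0,-0.035,2,1,0,0,-0.035,2,1,0,0,-0.035,1.1,1,0,0,-0.03,0,1,0,0,-0.015,0,1,0,0,-0.005,0,1,0,0,0,0]}}

```text
t: 7.48
tool_pos: [0.4899, 0.309, 0.2568]
orientation: [-3.141, -0.036, -0.002]
force: [0.1, -0.6, -4.3]
opening: 0.05
```

```bash
python3 plan.py .5123 -.1387 .10 1.3
```

```text
t 7.48 tcp [0.4899 0.309  0.2568] yaw 1.30 tilt [0.0016 0.0009] F [ 0.1 -0.6 -4.3] op 0.0500
  turn 0.00 then dx 0.0122 dy 0.4481 dz 0.1568
```

Gripped (opening 50 mm, 4.3 N weight). Transit.

{"api": "jog_arm", "payload": {"commands": [1,0,0.012,0,0,1,0,0.024,0,0,1,0.001,0.034,0,0,1,0.001,0.036,0,0,1,0.001,0.036,0,0,1,0.001,0.036,0,0,1,0.001,0.036,0,0,1,0.001,0.036,0,0,1,0.001,0.036,0,0,1,0.001,0.036,0.005,0,1,0.001,0.036,0.015,0,1,0.001,0.034,0.025,0,1,0.001,0.03,0.03,0,1,0.001,0.016,0.03,0,1,0,0.01,0.025,0,1,0,0,0.015,0,1,0,0,0.005,0,1,0,0,0,0,1,0,0,0,0]}}

```text
t: 9.07
tool_pos: [0.5109, -0.1375, 0.106]
orientation: [-3.141, -0.036, 0.002]
force: [0.2, 0.1, -2.7]
opening: 0.0499
```

```bash
cat > snap.py <<'E'
from meas import *
import sys
tag=sys.argv[1]
a=cam('side');b=cam('top')
import pickle; pickle.dump((a,b),open('c_%s.pkl'%tag,'wb'))
def cr(p,r,n,s):
    i=cv2.resize(p['img'][r[1]:r[3],r[0]:r[2]],None,fx=s,fy=s,interpolation=cv2.INTER_CUBIC); return i
i=cr(a,(195,200,375,384),'',3); j=cr(b,(255,130,415,260),'',3)
h=max(i.shape[0],j.shape[0]); z=np.zeros((h,i.shape[1]+j.shape[1],3),np.uint8); z[:i.shape[0],:i.shape[1]]=i; z[:j.shape[0],i.shape[1]:]=j
z=z[:, :]; f=min(1,800/z.shape[1]); cv2.imwrite('pics/n_%s.png'%tag,cv2.resize(z,None,fx=f,fy=f,interpolation=cv2.INTER_AREA))
E
python3 snap.py b1;python3 plan.py .5123 -.1387 .062 1.3
```

```text
t 9.17 tcp [ 0.5124 -0.1378  0.1078] yaw 1.33 tilt [ 0.0017 -0.0006] F [-0.3  0.2 -3.3] op 0.0498
  turn 0.03 then dx -0.0002 dy 0.0009 dz 0.0458
```

View pics/n_b1.png

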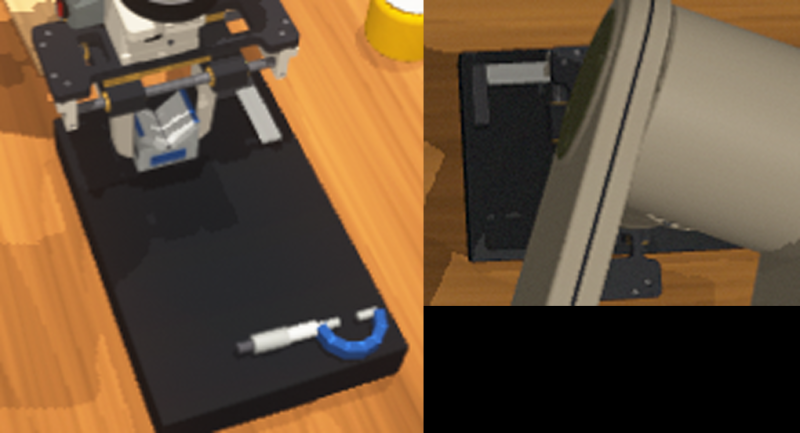

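{"api": "jog_arm", "payload": {"commands": [1,0,0.0005,0.01,0,1,0,0.0005,0.015,0,1,0,0,0.012,0,1,0,0,0.005,0,1,0,0,0.003,0,1,0,0,0.001,0,1,0,0,0.001,0,1,0,0,0.001,0,1,0,0,0,0]}}

```text
t: 9.92
tool_pos: [0.5121, -0.139, 0.059]
orientation: [3.141, 0.036, 0.001]
force: [0.1, -0.8, -4.2]
opening: 0.0499
```

{"api": "jog_arm", "payload": {"commands": [1,0,0,0.001,0,1,0,0,0.0005,0,1,0,0,0,0]}}

```text
t: 10.17
tool_pos: [0.5122, -0.139, 0.0588]
orientation: [3.141, 0.036, 0.001]
force: [-5.7, 1.7, 8.9]
opening: 0.0497
```

{"api": "jog_arm", "payload": {"commands": [-0.4,0,0,0,0,-0.4,0,0,0,0,-0.4,0,0,0,0,-0.4,0,0,-0.003,0,-0.4,0,0,-0.01,0,-1,0,0,-0.025,0,-1,0,0,-0.035,0,-1,0,0,-0.035,0,-1,0,0,-0.03,0,-1,0,0,-0.02,0,-1,0,0,-0.01,0]}}

```text
t: 11.08
tool_pos: [0.5134, -0.1395, 0.2301]
orientation: [3.139, 0.036, 0.009]
force: [0.6, 0.3, -0.1]
opening: 0.0925
```

```bash
python3 plan.py .6498 .124 .20 -77.4;python3 plan.py .6498 .124 .20 12.6
```

```text
t 11.08 tcp [ 0.5134 -0.1395  0.2301] yaw 1.30 tilt [ 0.006  -0.0023] F [ 0.6  0.3 -0.1] op 0.0925
  turn 78.70 then dx -0.2274 dy -0.1906 dz 0.0301
t 11.08 tcp [ 0.5134 -0.1395  0.2301] yaw 1.30 tilt [ 0.006  -0.0023] F [ 0.6  0.3 -0.1] op 0.0925
  turn -11.30 then dx 0.1906 dy -0.2274 dz 0.0301
```

```bash
python3 - <<'E'
from meas import *
import pickle; a,b=pickle.load(open('c0.pkl','rb'))
print('mic near end',atz(b,(391.5,203.5),.06), 'left side',atz(b,(387.5,196),.06))
for uv in [(170.5,166),(154,154)]: print(atz(b,uv,.04))
b2=cam('top'); a2=cam('side')
x,c=meas([a2,b2],'blue',(.512,-.1387,.02),.05)
x,c=meas([b2],'pack',(.65,.124,.2),.012)
E
python3 plan.py .6498 .123 .20 -77.4
```

```text
mic near end [ 0.51490581 -0.30636601  0.06      ] left side [ 0.53167234 -0.29840644  0.06      ]
[0.61357115 0.18296276 0.04      ]
[0.64225802 0.22078499 0.04      ]
blue xy [ 0.506  -0.1502] yaw -4.7 rms 8.78 | single [([0.5048, -0.1523], np.float64(-3.3), np.float64(8.53)), ([0.5122, -0.149], np.float64(1.3), np.float64(8.81))]
pack xy [0.6497 0.122 ] yaw 13.0 rms 0.36 | single [([0.6497, 0.122], np.float64(13.0), np.float64(0.36))]
t 11.18 tcp [ 0.513  -0.1393  0.2278] yaw 1.30 tilt [ 0.0043 -0.0016] F [-0.2  0.1  0.3] op 0.0930
  turn 78.70 then dx -0.2262 dy -0.1907 dz 0.0278
```

{"api": "jog_arm", "payload": {"commands": [-0.4,0,0,0,7.15,-0.4,0,0,0,7.15,-0.4,0,0,0,7.15,-0.4,0,0,0,7.15,-0.4,0,0,0,7.15,-0.4,0,0,0,7.15,-0.4,0,0,0,7.15,-0.4,0,0,0,7.15,-0.4,0,0,0,7.15,-0.4,0,0,0,7.15,-0.4,0,0,0,7.15]}}

```text
t: 12.1
tool_pos: [0.5106, -0.1384, 0.2224]
orientation: [2.446, -1.97, -0.006]
force: [0.6, 0.5, -0.1]
opening: 0.0653
```

{"api": "jog_arm", "payload": {"commands": [-0.4,-0.012,-0.01,0,0,-0.4,-0.022,-0.02,0,0,-0.4,-0.028,-0.024,0,0,-0.4,-0.028,-0.024,0,0,-0.4,-0.028,-0.024,0,0,-0.4,-0.028,-0.024,0,0,-0.4,-0.028,-0.024,0.01,0,-0.4,-0.026,-0.02,0.02,0,-0.4,-0.018,-0.015,0.03,0,-0.4,-0.008,-0.006,0.03,0,-0.4,0,0,0.03,0,-0.4,0,0,0.02,0,-0.4,0,0,0.01,0,-0.4,0,0,0,0,-0.4,0,0,0,0]}}

```text
t: 13.35
tool_pos: [0.6478, 0.1232, 0.0741]
orientation: [2.451, -1.963, -0.002]
force: [0.2, -0.5, 1.0]
opening: 0.0651
```

```bash
python3 plan.py .6498 .123 .0135 -77.2
```

```text
t 13.35 tcp [0.6478 0.1232 0.0741] yaw -77.37 tilt [-0.0021 -0.0002] F [ 0.2 -0.5  1. ] op 0.0651
  turn -0.17 then dx 0.0007 dy -0.0019 dz 0.0606
```

{"api": "jog_arm", "payload": {"commands": [-0.4,0,-0.001,0.01,0,-0.4,0,-0.001,0.02,0,-0.4,0,0,0.017,0,-0.4,0,0,0.008,0,-0.4,0,0,0.004,0,-0.4,0,0,0,0,1,0,0,0,0,1,0,0,0,0,1,0,0,0,0,1,0,0,0,0]}}

```text
t: 14.18
tool_pos: [0.6517, 0.1238, 0.0176]
orientation: [-2.451, 1.962, -0.003]
force: [0.3, -1.8, 3.9]
opening: 0.0494
```

```bash
python3 plan.py .6498 .123 .0135 -77.2
```

```text
t 14.18 tcp [0.6517 0.1238 0.0176] yaw -77.36 tilt [ 0.0025 -0.0001] F [ 0.3 -1.8  3.9] op 0.0494
  turn -0.16 then dx 0.0003 dy 0.0021 dz 0.0041
```

{"api": "jog_arm", "payload": {"commands": [1,0,0,0,0,1,0,0,0,0,1,0,0,-0.005,0,1,0,0,-0.015,0,1,0,0,-0.03,2,1,0,0,-0.035,3,1,0,0,-0.035,3,1,0,0,-0.03,3.3,1,0,0,-0.015,0,1,0,0,-0.005,0,1,0,0,0,0]}}

```text
t: 15.1
tool_pos: [0.6515, 0.1242, 0.1887]
orientation: [-2.246, 2.192, -0.003]
force: [-0.2, 1.4, -2.1]
opening: 0.0489
```

```bash
python3 plan.py .5142 -.222 .0645 -88.7; python3 - <<'E'
from h import *
p=cam('side');cv2.imwrite('pics/p1.png',p['img'][60:260,120:380])
E
```

```text
t 15.10 tcp [0.6515 0.1242 0.1887] yaw -88.62 tilt [0.0036 0.0005] F [-0.2  1.4 -2.1] op 0.0489
  turn 0.08 then dx 0.3430 dy 0.1451 dz 0.1242
```

View pics/p1.png

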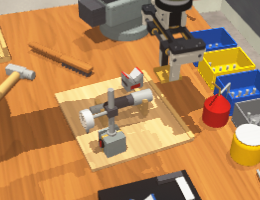

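```bash
python3 - <<'E'
from h import *
p=cam('side');cv2.imwrite('pics/p2.png',cv2.resize(p['img'][70:170,250:370],None,fx=6,fy=6,interpolation=cv2.INTER_CUBIC))
E
```

```text
(no output)
```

View pics/p2.png

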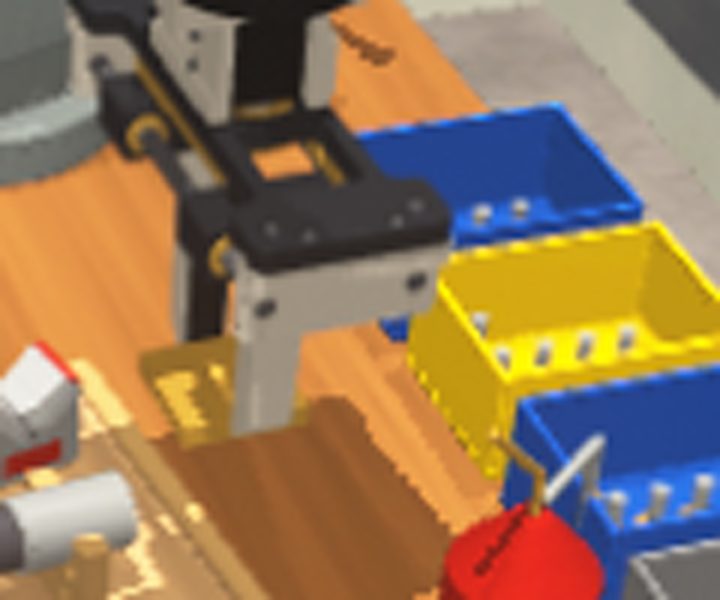

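{"api": "jog_arm", "payload": {"commands": [1,0.01,0.005,0,0,1,0.022,0.01,0,0,1,0.032,0.013,0,0,1,0.034,0.014,0,0,1,0.034,0.014,0,0,1,0.034,0.014,0,0,1,0.034,0.014,0,0,1,0.034,0.014,0,0,1,0.034,0.014,0,0,1,0.034,0.014,0,0,1,0.022,0.01,0.005,0,1,0.013,0.006,0.015,0,1,0.006,0.003,0.025,0,1,0,0,0.03,0,1,0,0,0.025,0,1,0,0,0.014,0,1,0,0,0.006,0,1,0,0,0,0,1,0,0,0,0]}}

```text
t: 16.78
tool_pos: [0.5131, -0.2223, 0.0657]
orientation: [2.247, -2.195, -0.002]
force: [-0.0, 0.9, -1.7]
opening: 0.0496
```

```bash
python3 plan.py .5142 -.222 .0565 -88.7
```

```text
t 16.78 tcp [ 0.5131 -0.2223  0.0657] yaw -88.65 tilt [-0.0011  0.0005] F [-0.   0.9 -1.7] op 0.0496
  turn 0.05 then dx -0.0003 dy -0.0011 dz 0.0092
```

{"api": "jog_arm", "payload": {"commands": [1,0,0,0.004,0,1,0,0,0.003,0,1,0,0,0.0015,0,1,0,0,0.001,0,1,0,0,0,0]}}

```text
t: 17.2
tool_pos: [0.5137, -0.2224, 0.0566]
orientation: [-2.248, 2.195, -0.0]
force: [0.6, -0.2, -2.3]
opening: 0.0495
```

{"api": "jog_arm", "payload": {"commands": [1,0,0,0.001,0,1,0,0,0.001,0,1,0,0,0,0]}}

```text
t: 17.45
tool_pos: [0.514, -0.2225, 0.0556]
orientation: [-2.247, 2.195, -0.001]
force: [-2.7, 2.4, 5.8]
opening: 0.049
```

{"api": "jog_arm", "payload": {"commands": [-0.3,0,0,0,0,-0.3,0,0,0,0,-0.3,0,0,-0.002,0,-0.3,0,0,-0.01,0,-0.3,0,0,-0.02,-3,-0.3,0,0,-0.025,-6,-0.3,0,0,-0.015,-7,-0.3,0,0,-0.005,-7,-0.3,0,0,0,-7,-0.3,0,0,0,-7,-0.3,0,0,0,-7,-0.3,0,0,0,-7,-0.3,0,0,0,-7,-0.3,0,0,0,-7,-0.5,0,0,0,-7,-0.5,0,0,0,-7,-0.5,0,0,0,-7,-0.5,0,0,0,-4,-0.5,0,0,0,0]}}

```text
t: 19.03
tool_pos: [0.5139, -0.2225, 0.1324]
orientation: [3.141, 0.042, 0.001]
force: [0.3, 0.2, 0.9]
opening: 0.0698
```

```bash
python3 plan.py .514 -.222 .053 1.3; python3 snap.py k1; python3 - <<'E'
from meas import *
import pickle; a,b=pickle.load(open('c_k1.pkl','rb'))
meas([a],'pack',(.514,-.222,.02),.05)
E
```

```text
t 19.03 tcp [ 0.5139 -0.2225  0.1324] yaw 1.54 tilt [ 0.0007 -0.0004] F [0.3 0.2 0.9] op 0.0698
  turn 0.24 then dx 0.0001 dy -0.0005 dz 0.0794
pack xy [ 0.5128 -0.2217] yaw -0.1 rms 3.22 | single [([0.5128, -0.2217], np.float64(-0.1), np.float64(3.22))]
```

View pics/n_k1.png

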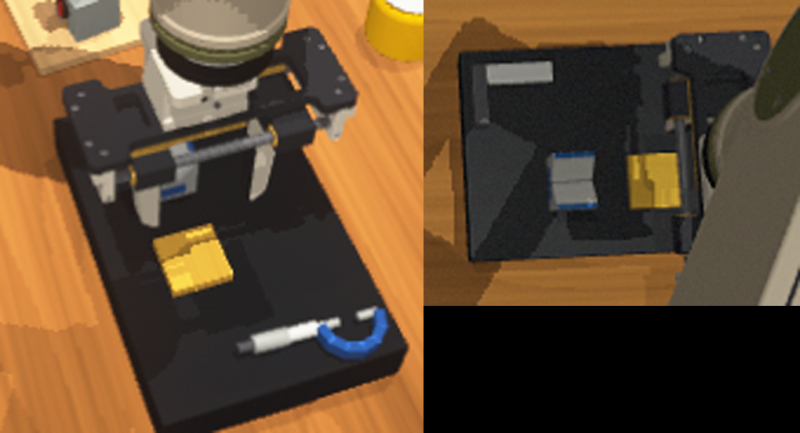

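```bash
cat > m2.py <<'E'
from meas import *
import meas as mm
def mk2(p,kind):
    h=hsv(p);H,S,V=h[...,0],h[...,1],h[...,2]
    if kind=='pack': return (H>19)&(H<30)&(S>120)&(V>60)
    if kind=='blue': return ((V>70)&(S<65))|((H>95)&(H<130)&(S>90)&(V>50))
    if kind=='red': return ((V>70)&(S<65))|(((H<8)|(H>172))&(S>100)&(V>50))
    return mk0(p,kind)
mk0=mm.mk; mm.mk=mk2
E
python3 - <<'E'
from m2 import *
import pickle; a,b=pickle.load(open('c_k1.pkl','rb'))
v,c=meas([b],'blue',(.512,-.139,.02),.05)
w,c=meas([b],'pack',(.514,-.222,.02),.05)
overlay(b,[place(DIM['blue']+[0,0,.05],*v),place(DIM['pack']+[0,0,.05],*w)],fn='o2.png',roi=(290,170,360,225),s=8)
# paint lands centre: plate z .095
E
```

```text
blue xy [ 0.5122 -0.1408] yaw -0.3 rms 0.3 | single [([0.5122, -0.1408], np.float64(-0.3), np.float64(0.3))]
pack xy [ 0.5107 -0.2199] yaw 0.8 rms 1.03 | single [([0.5107, -0.2199], np.float64(0.8), np.float64(1.03))]
```

View pics/o2.png

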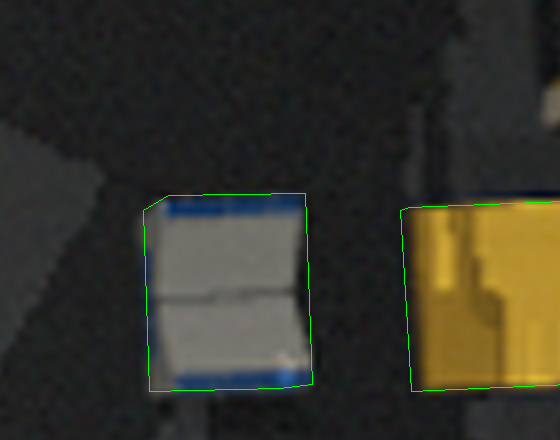

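{"api": "jog_arm", "payload": {"commands": [-0.5,0,0,0.01,0.22,-0.5,0,0,0.025,0,-0.5,0,0,0.025,0,-0.5,0,0,0.012,0,-0.5,0,0,0.004,0,-0.5,0,0,0.001,0,-0.5,0,0,0,0,1,0,0,0,0,1,0,0,0,0,1,0,0,0,0,1,0,0,0,0,1,0,0,0,0]}}

```text
t: 20.13
tool_pos: [0.514, -0.2228, 0.0555]
orientation: [3.141, 0.031, 0.001]
force: [-2.0, 0.6, 5.9]
opening: 0.0494
```

```bash
python3 plan.py .5147 -.2495 .055 1.3
```

```text
t 20.13 tcp [ 0.514  -0.2228  0.0555] yaw 1.12 tilt [ 0.0008 -0.0007] F [-2.   0.6  5.9] op 0.0494
  turn -0.18 then dx 0.0001 dy 0.0267 dz 0.0005
```

{"api": "jog_arm", "payload": {"commands": [1,0,0,-0.004,0,1,0,0,-0.006,-0.17,1,0,0.006,0,0,1,0,0.009,0,0,1,0,0.008,0,0,1,0,0.0037,0,0,1,0,0,0,0,1,0,0,0,0]}}

```text
t: 20.8
tool_pos: [0.514, -0.2495, 0.0641]
orientation: [-3.141, -0.034, 0.001]
force: [0.2, 0.1, -2.0]
opening: 0.0491
```

```bash
python3 plan.py .5147 -.2495 .055 1.3
```

```text
t 20.80 tcp [ 0.514  -0.2495  0.0641] yaw 1.24 tilt [-0.0005  0.0004] F [ 0.2  0.1 -2. ] op 0.0491
  turn -0.06 then dx 0.0007 dy 0.0000 dz 0.0091
```

{"api": "jog_arm", "payload": {"commands": [1,0.0007,0,0.003,-0.05,1,0,0,0.004,0,1,0,0,0.001,0,1,0,0,0.001,0,1,0,0,0.0005,0,1,0,0,0,0]}}

```text
t: 21.3
tool_pos: [0.5147, -0.2486, 0.0555]
orientation: [-3.141, -0.038, 0.001]
force: [-3.5, 2.3, 4.2]
opening: 0.0493
```

{"api": "jog_arm", "payload": {"commands": [-0.4,0,0,0,0,-0.4,0,0,0,0,-0.4,0,0,-0.002,0,-0.4,0,0,-0.01,0,-1,0,0,-0.02,0,-1,0,0,-0.035,-3,-1,0,0,-0.035,-3,-1,0,0,-0.035,-3,-1,0,0,-0.03,-2.4,-1,0,0,-0.015,0,-1,0,0,-0.005,0,-1,0,0,0,0]}}

```text
t: 22.3
tool_pos: [0.5159, -0.2496, 0.2444]
orientation: [3.12, 0.348, 0.005]
force: [-0.1, 0.2, -0.3]
opening: 0.0931
```

```bash
python3 plan.py .627 .3195 .10 12.9; python3 snap.py k2; python3 - <<'E'
from m2 import *
import pickle; a,b=pickle.load(open('c_k2.pkl','rb'))
meas([a],'pack',(.514,-.249,.02),.05)
meas([b],'pack',(.514,-.249,.02),.05)
E
```

```text
t 22.30 tcp [ 0.5159 -0.2496  0.2444] yaw 12.73 tilt [ 0.0035 -0.002 ] F [-0.1  0.2 -0.3] op 0.0931
  turn -0.17 then dx 0.2354 dy -0.5299 dz 0.1444
pack xy [ 0.5153 -0.2464] yaw 2.3 rms 1.63 | single [([0.5153, -0.2464], np.float64(2.3), np.float64(1.63))]
pack xy [ 0.5138 -0.2484] yaw 2.1 rms 0.31 | single [([0.5138, -0.2484], np.float64(2.1), np.float64(0.31))]
```

View pics/n_k2.png

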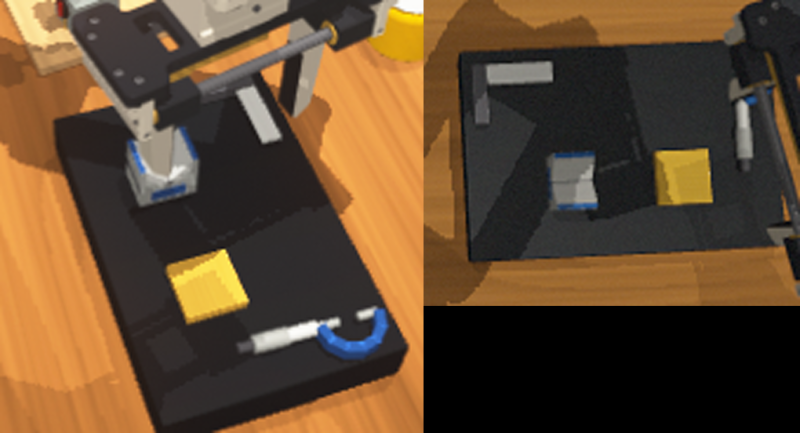

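{"api": "jog_arm", "payload": {"commands": [-1,0.004,-0.01,0,-0.17,-1,0.009,-0.02,0,0,-1,0.014,-0.032,0,0,-1,0.016,-0.036,0,0,-1,0.016,-0.036,0,0,-1,0.016,-0.036,0,0,-1,0.016,-0.036,0,0,-1,0.016,-0.036,0,0,-1,0.016,-0.036,0,0,-1,0.016,-0.036,0,0,-1,0.016,-0.036,0,0,-1,0.016,-0.036,0,0,-1,0.016,-0.036,0,0,-1,0.016,-0.036,0,0,-1,0.016,-0.036,0,0,-1,0.012,-0.026,0.01,0,-1,0.005,-0.012,0.02,0,-1,0,0,0.025,0,-1,0,0,0.015,0,-1,0,0,0.005,0]}}

```text
t: 24.07
tool_pos: [0.6225, 0.3223, 0.1603]
orientation: [3.119, 0.355, -0.014]
force: [0.5, 0.3, -0.2]
opening: 0.0931
```

{"api": "jog_arm", "payload": {"commands": [-1,0,0,0,0,-1,0,0,0,0]}}

```text
t: 24.23
tool_pos: [0.6256, 0.3222, 0.1666]
orientation: [3.121, 0.353, -0.002]
force: [0.7, 0.3, 0.6]
opening: 0.0931
```

```bash
python3 plan.py .627 .3195 .022 12.9; python3 - <<'E'
from h import *
p=cam('side');cv2.imwrite('pics/p3.png',cv2.resize(p['img'][70:170,190:310],None,fx=6,fy=6,interpolation=cv2.INTER_CUBIC))
E
```

```text
t 24.23 tcp [0.6256 0.3222 0.1666] yaw 12.91 tilt [-0.0012 -0.0004] F [0.7 0.3 0.6] op 0.0931
  turn 0.01 then dx 0.0008 dy 0.0030 dz 0.1446
```

View pics/p3.png

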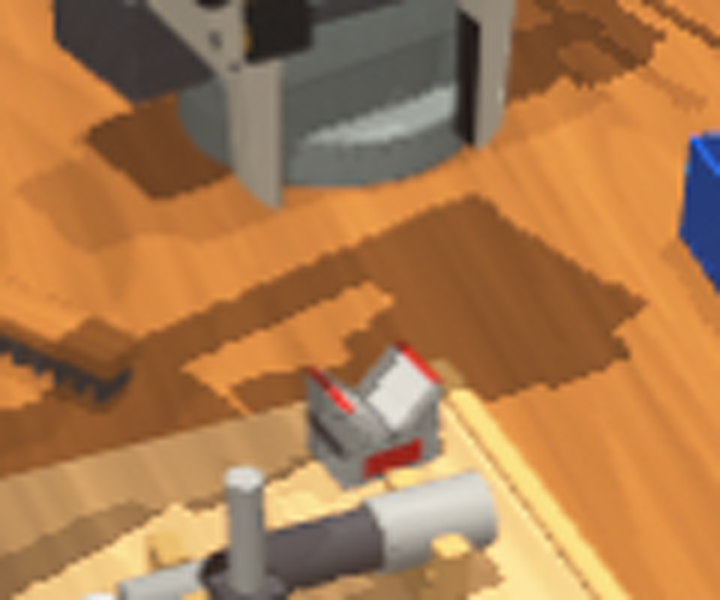

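```bash
python3 - <<'E'
from h import *
import pickle; a,b=pickle.load(open('c0.pkl','rb'))
c=lambda u,v:((u+.5)/4-.5+88,(v+.5)/4-.5+120)
for u,v in [(40,103),(75,98),(110,94)]: print(atz(b,c(u,v),.012),atz(b,c(u,v),.024))
print('side', [atz(a,((u+.5)/5-.5+170,(v+.5)/5-.5+115),z)for (u,v) in [(470,97),(500,140)] for z in(.012,.02)])
E
```

```text
[0.67282839 0.36393969 0.012     ] [0.67001764 0.35886607 0.024     ]
[0.67518778 0.3427516  0.012     ] [0.67234416 0.3379732  0.024     ]
[0.67694714 0.32161864 0.012     ] [0.674079   0.31713471 0.024     ]
side [array([0.67438108, 0.36333914, 0.012     ]), array([0.67085852, 0.35313147, 0.02      ]), array([0.67825706, 0.32033211, 0.012     ]), array([0.67469591, 0.31055259, 0.02      ])]
```

```bash
python3 - <<'E'
from h import *
import pickle; a,b=pickle.load(open('c0.pkl','rb'))
i=a['img'][160:225,270:330]; i=cv2.resize(i,None,fx=10,fy=10,interpolation=cv2.INTER_CUBIC)
c=lambda u,v:((u+.5)/4-.5+88,(v+.5)/4-.5+120)
# board near-right corner far: (518,38)
P=atz(b,c(521,38),.012); print(P)
for z in(.012,.02,.028,.036):
    u=(proj(a,[P[0],P[1],z])[0]-[270,160]+.5)*10; cv2.circle(i,(int(u[0]),int(u[1])),3,(0,255,0),-1)
cv2.imwrite('pics/f.png',i)
E
```

```text
[0.70364254 0.07674795 0.012     ]
```

View pics/f.png

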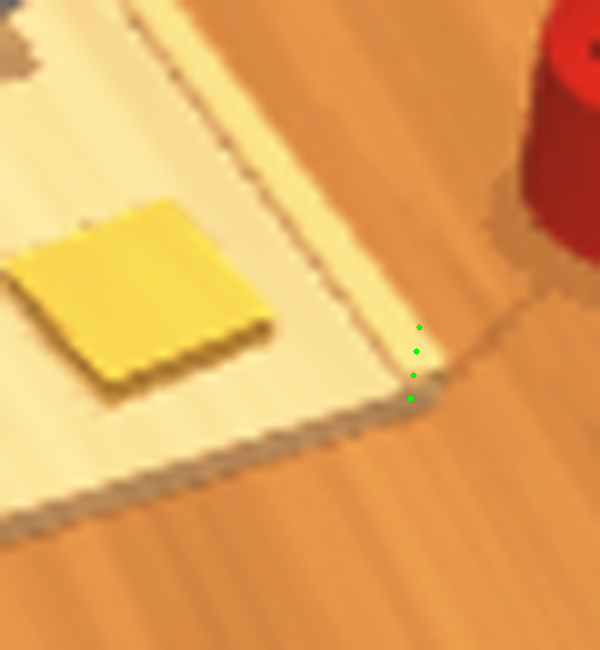

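{"api": "jog_arm", "payload": {"commands": [-0.5,0.0005,0.002,0.01,0,-0.5,0,0.001,0.025,0,-0.5,0,0,0.035,0,-0.5,0,0,0.03,0,-0.5,0,0,0.02,0,-0.5,0,0,0.01,0,-0.5,0,0,0.005,0,-0.5,0,0,0,0,-0.5,0,0,0,0]}}

```text
t: 25.03
tool_pos: [0.6285, 0.3198, 0.034]
orientation: [-3.121, -0.353, -0.004]
force: [-0.1, 0.4, 1.3]
opening: 0.0702
```

```bash
python3 plan.py .627 .3195 .030 12.9
```

```text
t 25.03 tcp [0.6285 0.3198 0.034 ] yaw 12.91 tilt [0.0025 0.0011] F [-0.1  0.4  1.3] op 0.0702
  turn 0.01 then dx -0.0016 dy -0.0000 dz 0.0040
```

{"api": "jog_arm", "payload": {"commands": [-0.5,-0.0008,0,0.002,0,-0.5,0,0,0.001,0,1,0,0,0,0,1,0,0,0,0,1,0,0,0,0,1,0,0,0,0,1,0,0,0,0,1,0,0,0,0]}}

```text
t: 25.7
tool_pos: [0.6269, 0.3194, 0.0294]
orientation: [-3.121, -0.353, -0.002]
force: [1.6, 0.7, 1.6]
opening: 0.0501
```

```bash
python3 plan.py .627 .3195 .030 12.9
```

```text
t 25.70 tcp [0.6269 0.3194 0.0294] yaw 12.92 tilt [0.0009 0.0004] F [1.6 0.7 1.6] op 0.0501
  turn 0.02 then dx 0.0001 dy -0.0001 dz -0.0006
```

{"api": "jog_arm", "payload": {"commands": [1,0,0,0,0,1,0,0,-0.005,0,1,0,0,-0.015,0,1,0,0,-0.03,2,1,0,0,-0.035,3,1,0,0,-0.035,3,1,0,0,-0.035,2,1,0,0,-0.035,1.6,1,0,0,-0.025,0,1,0,0,-0.012,0,1,0,0,-0.004,0,1,0,0,0,0]}}

```text
t: 26.7
tool_pos: [0.6265, 0.3193, 0.2604]
orientation: [-3.141, -0.036, -0.001]
force: [-1.0, -0.3, -4.8]
opening: 0.05
```

```bash
python3 plan.py .5147 -.2495 .1 1.3
```

```text
t 26.70 tcp [0.6265 0.3193 0.2604] yaw 1.33 tilt [0.0005 0.0002] F [-1.  -0.3 -4.8] op 0.0500
  turn 0.03 then dx -0.1247 dy 0.5661 dz 0.1604
```

{"api": "jog_arm", "payload": {"commands": [1,-0.0027,0.012,0,0.03,1,-0.005,0.024,0,0,1,-0.008,0.035,0,0,1,-0.008,0.036,0,0,1,-0.008,0.036,0,0,1,-0.008,0.036,0,0,1,-0.008,0.036,0,0,1,-0.008,0.036,0,0,1,-0.008,0.036,0,0,1,-0.008,0.036,0,0,1,-0.008,0.036,0,0,1,-0.008,0.036,0,0,1,-0.008,0.036,0,0,1,-0.008,0.036,0,0,1,-0.008,0.036,0,0,1,-0.007,0.035,0,0,1,-0.005,0.022,0,0,1,-0.002,0.007,0.01,0,1,0,0,0.02,0,1,0,0,0.03,0]}}

```text
t: 28.37
tool_pos: [0.5136, -0.2511, 0.1992]
orientation: [3.141, 0.033, 0.002]
force: [0.8, 0.0, -3.5]
opening: 0.0502
```

{"api": "jog_arm", "payload": {"commands": [1,0,0,0.03,0,1,0,0,0.03,0,1,0,0,0.02,0,1,0,0,0.012,0,1,0,0,0.006,0,1,0,0,0,0,1,0,0,0,0]}}

```text
t: 28.95
tool_pos: [0.5138, -0.2503, 0.1024]
orientation: [3.141, 0.036, 0.0]
force: [-0.4, -0.8, -3.5]
opening: 0.0498
```

```bash
python3 plan.py .5147 -.2495 .0785 1.3; python3 snap.py r1
```

```text
t 28.95 tcp [ 0.5138 -0.2503  0.1024] yaw 1.30 tilt [ 0.0002 -0.    ] F [-0.4 -0.8 -3.5] op 0.0498
  turn 0.00 then dx 0.0009 dy -0.0008 dz 0.0239
```

View pics/n_r1.png

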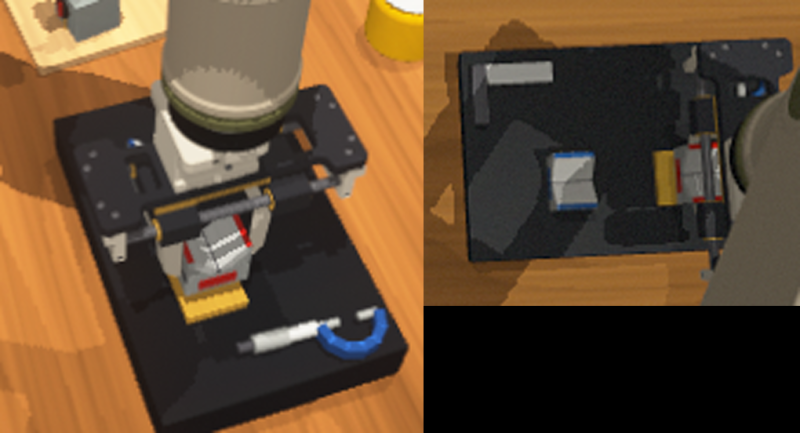

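{"api": "jog_arm", "payload": {"commands": [1,0.0005,-0.0005,0.01,0,1,0.0004,-0.0003,0.009,0,1,0,0,0.003,0,1,0,0,0.0015,0,1,0,0,0.0005,0,1,0,0,0,0]}}

```text
t: 29.55
tool_pos: [0.5144, -0.2496, 0.0778]
orientation: [-3.141, -0.035, 0.0]
force: [0.1, 0.4, -4.4]
opening: 0.05
```

```bash
python3 plan.py .5147 -.2495 .0774 1.3
```

```text
t 29.55 tcp [ 0.5144 -0.2496  0.0778] yaw 1.29 tilt [-0.0001  0.    ] F [ 0.1  0.4 -4.4] op 0.0500
  turn -0.01 then dx 0.0003 dy -0.0001 dz 0.0004
```

{"api": "jog_arm", "payload": {"commands": [1,0.0003,0,0.0008,0,1,0,0,0.0005,0,1,0,0,0,0]}}

```text
t: 29.8
tool_pos: [0.515, -0.2498, 0.0774]
orientation: [3.141, 0.035, 0.001]
force: [-2.2, 0.9, 1.9]
opening: 0.0501
```

{"api": "jog_arm", "payload": {"commands": [-0.4,0,0,0,0,-0.4,0,0,0,0,-0.4,0,0,-0.002,0,-0.4,0,0,-0.01,0,-1,0,0,-0.025,0,-1,0,0,-0.035,7.1,-1,0,0,-0.035,7.1,-1,0,0,-0.025,7.1,-1,0,0,-0.012,7.1,-1,0,0,0,7.1,-1,0,0,0,7.1,-1,0,0,0,7.1,-1,0,0,0,7.1,-1,0,0,0,7.1,-1,0,0,0,7.1,-1,0,0,0,7.1,-1,0,0,0,7.1]}}

```text
t: 31.22
tool_pos: [0.5149, -0.2497, 0.2218]
orientation: [-2.33, 2.107, -0.002]
force: [-0.4, -0.1, 0.3]
opening: 0.0924
```

```bash
python3 snap.py r2; python3 - <<'E'
from m2 import *
import pickle; a,b=pickle.load(open('c_r2.pkl','rb'))
s=4; i=cv2.resize(b['img'],None,fx=s,fy=s,interpolation=cv2.INTER_CUBIC)
cv2.imwrite('pics/r2k.png',i[120*s:262*s,88*s:236*s])
# shaft fit: polygons of hull of silhouettes via mask
h=hsv(b);S,V=h[...,1],h[...,2]
m=((S<70)).astype(np.uint8)
ct,st_=comp(m,(159,185)); print(st_)
rect=cv2.minAreaRect(ct.astype(np.float32));print(rect)
def model(cx,cy,th,z=.052):
    e=np.array([np.cos(th),np.sin(th),0]);n=np.array([-e[1],e[0],0]);P=[]
    for y0,y1,r in((30,82,17),(-25,30,14),(-82,-25,10)):
        for y in(y0,y1):
            for t in np.linspace(0,2*np.pi,24): P.append(np.array([cx,cy,z])+e*y/1e3+r/1e3*(n*np.cos(t)+np.array([0,0,np.sin(t)])))
    return np.array(P)
o=sup(ct.astype(float))+.5
r=least_squares(lambda v:sup(proj(b,model(*v)))-o,(.566,.211,.1),loss='soft_l1',f_scale=.7,x_scale=[.01,.01,.1]);print(r.x[:2],np.degrees(r.x[2]),np.sqrt(np.mean(r.fun**2)))
print(pin(a,'shaft_c'),pin(b,'shaft_c'))
print('tri',tri([a,b],[pin(a,'shaft_c')[0][1:],pin(b,'shaft_c')[0][1:]]))
v,c=meas([b],'blue',(.512,-.139,.02),.05)
v,c=meas([b],'red',(.5147,-.2495,.02),.06)
E
python3 plan.py .5819 .2126 .12 -84
```

```text
[145 150  20  75 867]
((155.0758819580078, 186.9103546142578), (74.40875244140625, 15.114277839660645), 85.2363510131836)
[0.56479541 0.21305764] 6.912198009468727 0.4068044881310331
[(0.65, 239.8208, 161.3952)] [(0.65, 156.0064, 186.3168)]
tri [0.56379801 0.21206093 0.05686568]
blue xy [ 0.5118 -0.1411] yaw -0.3 rms 0.28 | single [([0.5118, -0.1411], np.float64(-0.3), np.float64(0.28))]
red xy [ 0.5155 -0.228 ] yaw 37.5 rms 6.73 | single [([0.5155, -0.228], np.float64(37.5), np.float64(6.73))]
t 31.52 tcp [ 0.5148 -0.2497  0.2211] yaw -83.71 tilt [ 0.0004 -0.0002] F [-0.2 -0.6 -0.6] op 0.0931
  turn 0.29 then dx -0.4527 dy -0.1150 dz 0.1011
```

View pics/n_r2.png

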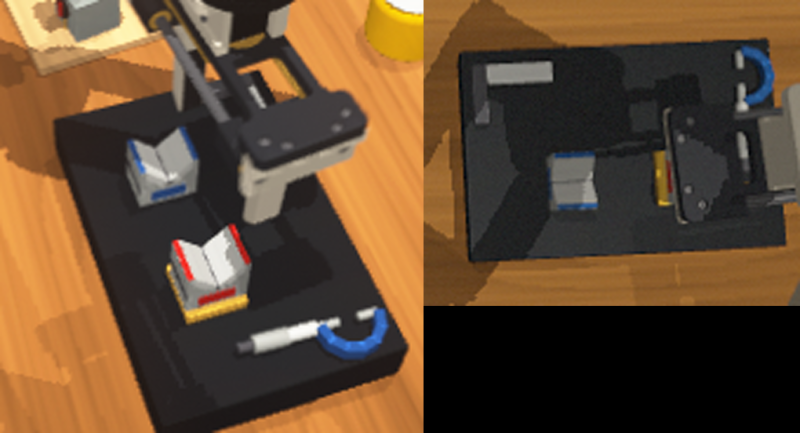

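View pics/r2k.png

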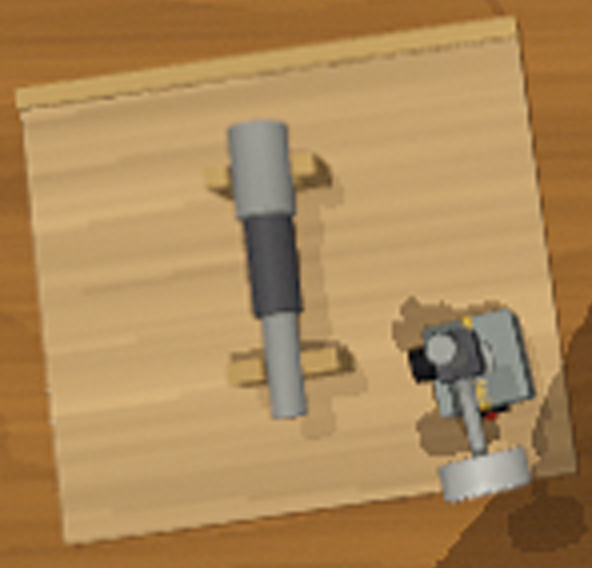

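```bash
python3 plan.py .5809 .2148 .12 -83.5
```

```text
t 31.52 tcp [ 0.5148 -0.2497  0.2211] yaw -83.71 tilt [ 0.0004 -0.0002] F [-0.2 -0.6 -0.6] op 0.0931
  turn -0.21 then dx -0.4540 dy -0.1182 dz 0.1011
```

{"api": "jog_arm", "payload": {"commands": [-1,-0.012,-0.003,0,-0.2,-1,-0.024,-0.006,0,0,-1,-0.034,-0.009,0,0,-1,-0.036,-0.01,0,0,-1,-0.036,-0.01,0,0,-1,-0.036,-0.01,0,0,-1,-0.036,-0.01,0,0,-1,-0.036,-0.01,0,0,-1,-0.036,-0.01,0,0,-1,-0.036,-0.01,0,0,-1,-0.036,-0.01,0,0,-1,-0.036,-0.01,0,0,-1,-0.032,-0.008,0.005,0,-1,-0.018,-0.002,0.015,0,-1,-0.01,0,0.025,0,-1,0,0,0.03,0,-1,0,0,0.02,0,-1,0,0,0.006,0,-1,0,0,0,0,-1,0,0,0,0]}}

```text
t: 33.18
tool_pos: [0.5825, 0.2149, 0.1206]
orientation: [-2.34, 2.095, -0.0]
force: [-0.7, 0.7, 0.3]
opening: 0.0931
```

```bash
python3 plan.py .5809 .2148 .033 -83.5;  python3 - <<'E'
from h import *
p=cam('side');cv2.imwrite('pics/p4.png',cv2.resize(p['img'][90:210,180:320],None,fx=5,fy=5,interpolation=cv2.INTER_CUBIC))
E
```

```text
t 33.18 tcp [0.5825 0.2149 0.1206] yaw -83.67 tilt [0.0004 0.0002] F [-0.7  0.7  0.3] op 0.0931
  turn -0.17 then dx -0.0001 dy 0.0016 dz 0.0876
```

View pics/p4.png

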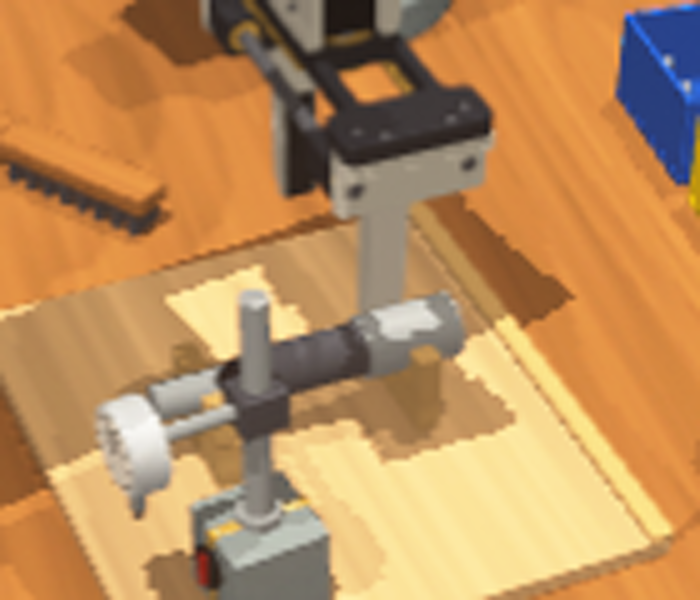

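{"api": "jog_arm", "payload": {"commands": [-1,0,0.0015,0.01,-0.1,-1,0,0,0.025,0,-1,0,0,0.03,0,-1,0,0,0.015,0,-1,0,0,0.006,0,-1,0,0,0.002,0,-1,0,0,0,0,-1,0,0,0,0]}}

```text
t: 33.9
tool_pos: [0.5823, 0.2147, 0.0337]
orientation: [-2.34, 2.093, -0.003]
force: [0.4, -0.1, -0.2]
opening: 0.0932
```

```bash
python3 plan.py .5809 .2148 .033 -83.5;  python3 - <<'E'
from h import *
p=cam('side');cv2.imwrite('pics/p5.png',cv2.resize(p['img'][100:200,200:300],None,fx=6,fy=6,interpolation=cv2.INTER_CUBIC))
E
```

```text
t 33.90 tcp [0.5823 0.2147 0.0337] yaw -83.62 tilt [0.0029 0.0008] F [ 0.4 -0.1 -0.2] op 0.0932
  turn -0.12 then dx -0.0002 dy 0.0014 dz 0.0007
```

View pics/p5.png

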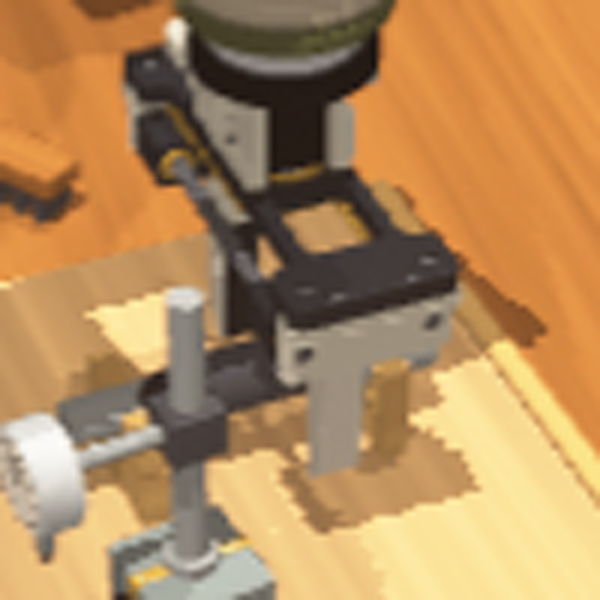

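{"api": "jog_arm", "payload": {"commands": [1,0,0,0,0,1,0,0,0,0,1,0,0,0,0,1,0,0,0,0,1,0,0,0,0,1,0,0,0,0,1,0,0,0,0,1,0,0,0,0,1,0,0,0,0,1,0,0,0,0,1,0,0,0,0,1,0,0,0,0,1,0,0,0,0,1,0,0,0,0], "grip_force": 50}}

```text
t: 35.12
tool_pos: [0.5809, 0.2145, 0.0317]
orientation: [-2.342, 2.094, 0.0]
force: [0.1, 1.1, 0.2]
opening: 0.027
```

```bash
python3 plan.py .5809 .2148 .033 -83.5
```

```text
t 35.12 tcp [0.5809 0.2145 0.0317] yaw -83.61 tilt [0.     0.0002] F [0.1 1.1 0.2] op 0.0270
  turn -0.11 then dx -0.0002 dy -0.0001 dz -0.0013
```

{"api": "jog_arm", "payload": {"commands": [1,0,0,-0.004,0,1,0,0,-0.012,0,1,0,0,-0.025,0,1,0,0,-0.03,0,1,0,0,-0.035,0,1,0,0,-0.035,0,1,0,0,-0.035,0,1,0,0,-0.025,0,1,0,0,-0.012,0,1,0,0,-0.004,0,1,0,0,0,0]}}

```text
t: 36.03
tool_pos: [0.5809, 0.2143, 0.2488]
orientation: [-2.342, 2.094, -0.0]
force: [0.3, -0.0, -8.0]
opening: 0.027
```

```bash
python3 - <<'E'
from h import *
from plan import need
s=robot.read_state();print(np.round(s['wrist_torque'],2))
need(.513,-.178,.12,1.3)
p=cam('side');cv2.imwrite('pics/p6.png',cv2.resize(p['img'][20:180,160:340],None,fx=4,fy=4,interpolation=cv2.INTER_CUBIC))
E
```

```text
[ 0.04 -0.03 -0.01]
t 36.03 tcp [0.5809 0.2143 0.2488] yaw -83.62 tilt [0.0003 0.    ] F [ 0.3 -0.  -8. ] op 0.0270
  turn -84.92 then dx -0.0767 dy 0.3907 dz 0.1288
```

View pics/p6.png

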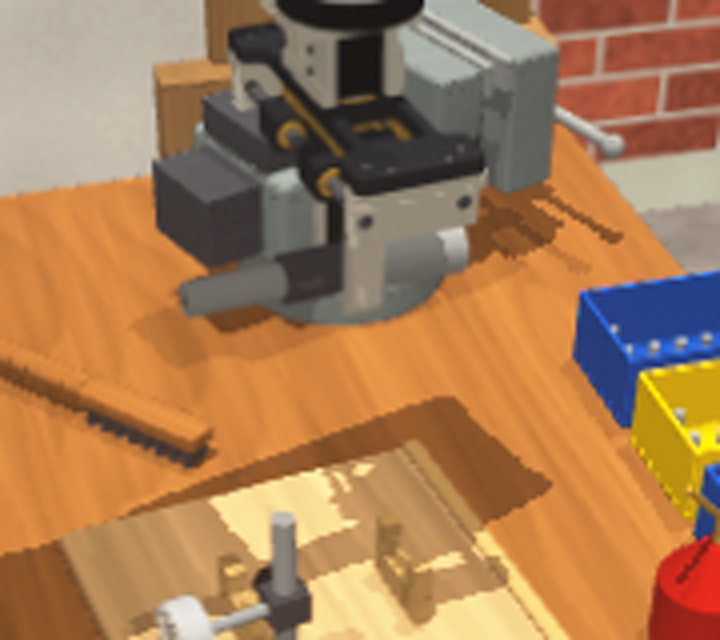

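{"api": "jog_arm", "payload": {"commands": [1,0,0,0,-3,1,0,0,0,-6,1,0,0,0,-7,1,0,0,0,-7,1,0,0,0,-7,1,0,0,0,-7,1,0,0,0,-7,1,0,0,0,-7,1,0,0,0,-7,1,0,0,0,-7,1,0,0,0,-7,1,0,0,0,-7,1,0,0,0,-4,1,0,0,0,-1.9,1,0,0,0,0]}}

```text
t: 37.33
tool_pos: [0.5793, 0.2139, 0.2449]
orientation: [3.14, 0.038, -0.009]
force: [0.2, -0.1, -7.5]
opening: 0.027
```

```bash
python3 plan.py .5131 -.178 .12 1.3; python3 - <<'E'
from h import *
p=cam('top');q=cam('side')
z=[cv2.resize(c,None,fx=3,fy=3,interpolation=cv2.INTER_CUBIC) for c in(p['img'][80:280,80:210],q['img'][20:180,160:290])]
o=np.zeros((600,780,3),np.uint8);o[:600,:390]=z[0];o[:480,390:780]=z[1];cv2.imwrite('pics/p7.png',o)
E
```

```text
t 37.33 tcp [0.5793 0.2139 0.2449] yaw 1.38 tilt [-0.0056 -0.0016] F [ 0.2 -0.1 -7.5] op 0.0270
  turn 0.08 then dx -0.0751 dy 0.3903 dz 0.1249
```

View pics/p7.png

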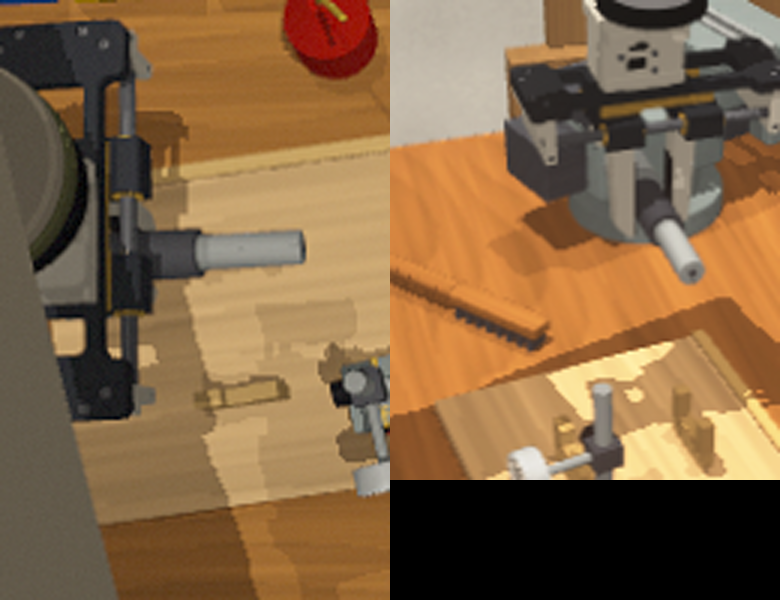

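```bash
python3 - <<'E'
from h import *
p=cam('top');q=cam('side');st()
print('end',atz(p,(181.0,162.3),.267),'step(top of cyl)',atz(p,(146.8,163.8),.279),'side end',atz(q,(261.3,110.5),.267),'tri',tri([p,q],[(181,162.3),(261.3,110.5)]))
E
```

```text
t 37.53 tcp [0.5803 0.2142 0.2471] F [-0.1 -0.8 -7.5] op 0.0267
tool x [ 0.9998  0.0213 -0.0023] z [-2.3e-03 -6.0e-04 -1.0e+00] q [0.27 0.17 1.39 0.   1.58 0.25]
end [0.58047144 0.11564714 0.267     ] step(top of cyl) [0.57736032 0.1691053  0.279     ] side end [0.58264453 0.11757291 0.267     ] tri [0.58097022 0.11514366 0.26873794]
```

```bash
python3 plan.py .5131 -.178 .12 1.3
```

```text
t 37.53 tcp [0.5803 0.2142 0.2471] yaw 1.22 tilt [-0.0023 -0.0006] F [-0.1 -0.8 -7.5] op 0.0267
  turn -0.08 then dx -0.0760 dy 0.3906 dz 0.1271
```

{"api": "jog_arm", "payload": {"commands": [1,-0.002,0.008,0,-0.06,1,-0.004,0.016,0,0,1,-0.005,0.024,0,0,1,-0.006,0.032,0,0,1,-0.007,0.034,0,0,1,-0.007,0.036,0,0,1,-0.007,0.036,0,0,1,-0.007,0.036,0,0,1,-0.007,0.036,0,0,1,-0.007,0.036,0,0,1,-0.006,0.032,0,0,1,-0.005,0.028,0,0,1,-0.003,0.019,0,0,1,-0.002,0.011,0,0,1,-0.001,0.006,0.01,0,1,0,0,0.02,0,1,0,0,0.03,0,1,0,0,0.03,0,1,0,0,0.022,0,1,0,0,0.012,0]}}

```text
t: 39.2
tool_pos: [0.5118, -0.1752, 0.1201]
orientation: [-3.138, -0.038, 0.008]
force: [-0.9, -0.3, -8.8]
opening: 0.027
```

{"api": "jog_arm", "payload": {"commands": [1,0,0,0.003,0,1,0,0,0,0,1,0,0,0,0,1,0,0,0,0]}}

```text
t: 39.53
tool_pos: [0.5156, -0.1777, 0.124]
orientation: [3.14, 0.037, 0.005]
force: [1.1, -0.8, -7.7]
opening: 0.0272
```

```bash
python3 snap.py s1; python3 plan.py .5131 -.178 .0787 1.3
```

```text
t 39.63 tcp [ 0.5153 -0.1777  0.1236] yaw 1.35 tilt [ 0.003  -0.0013] F [-0.6 -0.  -8.1] op 0.0269
  turn 0.05 then dx -0.0022 dy 0.0002 dz 0.0449
```

View pics/n_s1.png

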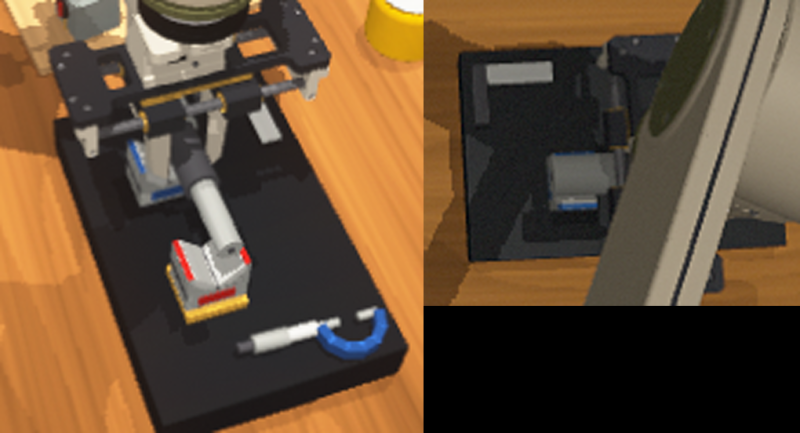

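{"api": "jog_arm", "payload": {"commands": [1,-0.001,0,0.008,0.05,1,-0.0008,0,0.012,0,1,0,0,0.01,0,1,0,0,0.006,0,1,0,0,0.002,0,1,0,0,0,0,1,0,0,0,0,1,0,0,0,0]}}

```text
t: 40.3
tool_pos: [0.5126, -0.1774, 0.0841]
orientation: [3.141, 0.036, 0.001]
force: [0.4, -0.5, -7.8]
opening: 0.0268
```

```bash
python3 plan.py .5131 -.178 .0787 1.3
```

```text
t 40.30 tcp [ 0.5126 -0.1774  0.0841] yaw 1.30 tilt [ 0.0005 -0.0002] F [ 0.4 -0.5 -7.8] op 0.0268
  turn -0.00 then dx 0.0005 dy 0.0006 dz 0.0054
```

{"api": "jog_arm", "payload": {"commands": [1,0.0005,0.0005,0.0015,0,1,0,0,0.0015,0,1,0,0,0.001,0,1,0,0,0.0005,0,1,0,0,0,0]}}

```text
t: 40.72
tool_pos: [0.5129, -0.1778, 0.0792]
orientation: [3.141, 0.036, 0.0]
force: [0.8, -0.0, -7.5]
opening: 0.0269
```

```bash
python3 plan.py .5131 -.178 .0787 1.3
```

```text
t 40.72 tcp [ 0.5129 -0.1778  0.0792] yaw 1.30 tilt [ 0.0002 -0.0001] F [ 0.8 -0.  -7.5] op 0.0269
  turn -0.00 then dx 0.0002 dy 0.0002 dz 0.0005
```

{"api": "jog_arm", "payload": {"commands": [1,0,0,0.0007,0,1,0,0,0.0005,0,1,0,0,0,0]}}

```text
t: 40.97
tool_pos: [0.5132, -0.1779, 0.0788]
orientation: [3.141, 0.036, 0.002]
force: [-1.9, 1.3, -0.3]
opening: 0.0266
```

{"api": "jog_arm", "payload": {"commands": [1,0,0,0.0005,0,0,0,0,0,0,0,0,0,0,0,0,0,0,0,0,-0.2,0,0,0,0,-0.2,0,0,-0.003,0,-0.2,0,0,-0.012,0,-0.2,0,0,-0.025,0,-0.2,0,0,-0.035,0,-0.2,0,0,-0.035,0,-0.2,0,0,-0.035,0,-0.2,0,0,-0.025,0,-0.2,0,0,-0.01,0]}}

```text
t: 42.05
tool_pos: [0.5146, -0.1786, 0.264]
orientation: [3.138, 0.036, 0.012]
force: [1.0, -0.4, 0.4]
opening: 0.0557
```

{"api": "jog_arm", "payload": {"commands": [-0.2,0,0,0,5,-0.2,0,0,0,7,-0.2,0,0,0,7,-0.2,0,0,0,7,-0.2,0,0,0,7,-0.2,0,0,0,7,-0.2,0,0,0,7,-0.2,0,0,0,7,-0.2,0,0,0,7,-0.2,0,0,0,7,-0.2,0,0,0,5]}}

```text
t: 42.97
tool_pos: [0.5124, -0.1777, 0.2569]
orientation: [2.54, -1.848, -0.002]
force: [0.1, 0.1, -0.5]
opening: 0.0554
```

```bash
python3 snap.py s2; python3 - <<'E'
from m2 import *
import pickle; a,b=pickle.load(open('c_s2.pkl','rb'))
from plan import need
need(.5,.1,.26,-80)
s=4;i=cv2.resize(b['img'],None,fx=s,fy=s,interpolation=cv2.INTER_CUBIC); cv2.imwrite('pics/s2k.png',i[180*s:262*s,160*s:236*s])
i=cv2.resize(a['img'],None,fx=s,fy=s,interpolation=cv2.INTER_CUBIC); cv2.imwrite('pics/s2s.png',i[130*s:230*s,180*s:260*s])
print(pin(a,'dial_grip'),pin(b,'dial_grip'))
E
```

```text
t 43.07 tcp [ 0.5124 -0.1777  0.257 ] yaw -71.80 tilt [-0.001   0.0004] F [ 0.5 -0.4 -0.8] op 0.0555
  turn 8.20 then dx -0.2756 dy -0.0360 dz -0.0030
[(0.92, 229.6832, 155.0976)] [(0.91, 199.4752, 206.39999999999998)]
```

View pics/n_s2.png

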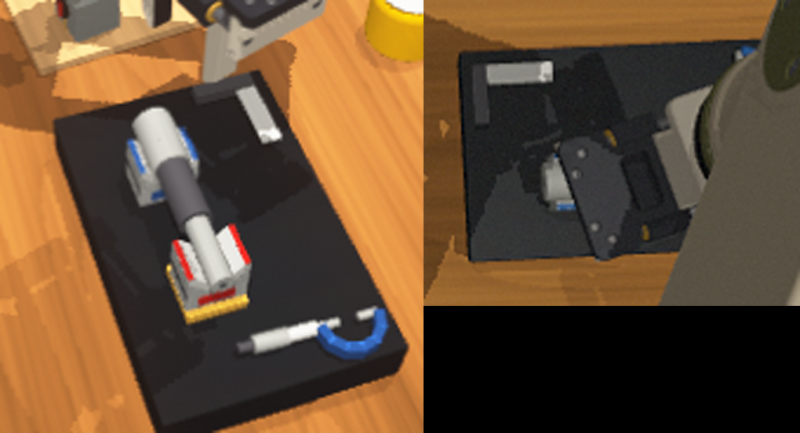

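View pics/s2k.png

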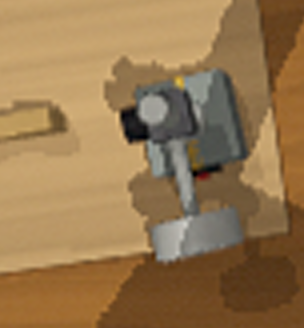

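View pics/s2s.png

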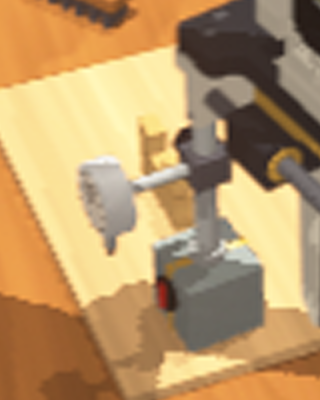

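```bash
python3 - <<'E'
from meas import *
import pickle; a,b=pickle.load(open('c0.pkl','rb'))
c=lambda u,v:((u+.5)/4-.5+88,(v+.5)/4-.5+120)
col=np.array([.5107,.1005,0])
for z in(.11,.12,.13,.14):
    P=atz(b,c(486,474),z);d=P-col;print(z,P,np.hypot(*d[:2]),np.degrees(np.arctan2(-d[1],-d[0])))
# base fit with overlay for some yaws
from meas import overlay
B=box(.05,.05,.05,.012)
for y in(8,12,16): overlay(b,[place(B,.5107,.1005,np.radians(y))],fn='gb%d.png'%y,roi=(180,185,230,250),s=8)
i=np.hstack([cv2.imread('pics/gb%d.png'%y) for y in(8,12,16)]);cv2.imwrite('pics/gb.png',cv2.resize(i,(800,int(800*i.shape[0]/i.shape[1]))))
E
python3 plan.py .511 .1 .25 -78
```

```text
0.11 [0.45126855 0.08924139 0.11      ] 0.06048845415927006 10.72692358574886
0.12 [0.45152848 0.08806968 0.12      ] 0.060463061750896545 11.863765362084
0.13 [0.4517884  0.08689798 0.13      ] 0.060461487594232304 13.001114250389593
0.14 [0.45204832 0.08572628 0.14      ] 0.0604837335489671 14.138074370803574
t 43.17 tcp [ 0.5125 -0.1777  0.2572] yaw -71.51 tilt [-0.0006  0.0003] F [ 0.8 -0.2  0.6] op 0.0560
  turn 6.49 then dx -0.2719 dy -0.0562 dz 0.0072
```

View pics/gb.png

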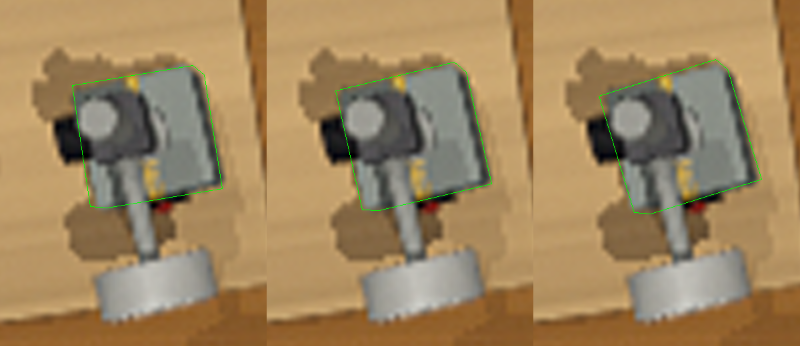

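```bash
python3 plan.py .511 .1 .25 -78.5
```

```text
t 43.17 tcp [ 0.5125 -0.1777  0.2572] yaw -71.51 tilt [-0.0006  0.0003] F [ 0.8 -0.2  0.6] op 0.0560
  turn 6.99 then dx -0.2724 dy -0.0539 dz 0.0072
```

{"api": "jog_arm", "payload": {"commands": [-0.3,0,0,0,3.5,-0.3,0,0,0,3.5,-0.3,-0.01,-0.002,0,0,-0.3,-0.022,-0.005,0,0,-0.3,-0.032,-0.006,0,0,-0.3,-0.034,-0.007,0,0,-0.3,-0.034,-0.007,0,0,-0.3,-0.034,-0.007,0,0,-0.3,-0.034,-0.007,0,0,-0.3,-0.03,-0.006,0,0,-0.3,-0.022,-0.004,0,0,-0.3,-0.014,-0.002,0,0,-0.3,-0.006,-0.001,0,0,-0.3,0,0,0,0,-0.3,0,0,0,0,-0.3,0,0,0,0,-0.3,0,0,0,0]}}

```text
t: 44.58
tool_pos: [0.5125, 0.0985, 0.2575]
orientation: [2.428, -1.993, 0.0]
force: [-0.4, 0.9, -0.5]
opening: 0.0604
```

```bash
python3 plan.py .511 .1 .155 -78.5; python3 - <<'E'
from h import *
s=robot.read_state();M=R.from_rotvec(s['orientation']).as_matrix();T=np.array(s['tool_pos'])
p=cam('top');q=cam('side')
# mark tool axis projected down
out=[]
for c,r in((p,(160,160,260,260)),(q,(180,90,280,190))):
    i=cv2.resize(c['img'],None,fx=4,fy=4,interpolation=cv2.INTER_CUBIC)
    for z in(.16,.175,.192,.21,.23):
        u=(proj(c,[T[0],T[1],z])[0]+.5)*4;cv2.circle(i,(int(u[0]),int(u[1])),2,(0,255,0),-1)
    out.append(i[r[1]*4:r[3]*4,r[0]*4:r[2]*4])
cv2.imwrite('pics/g9.png',np.hstack(out))
E
```

```text
t 44.58 tcp [0.5125 0.0985 0.2575] yaw -78.74 tilt [-0.     -0.0002] F [-0.4  0.9 -0.5] op 0.0604
  turn -0.24 then dx -0.0018 dy 0.0012 dz 0.1025
```

View pics/g9.png

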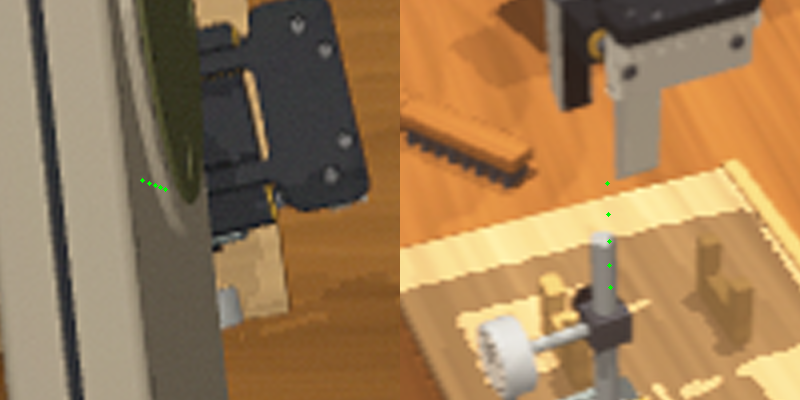

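{"api": "jog_arm", "payload": {"commands": [-0.3,-0.001,0.001,0.01,-0.2,-0.3,-0.0008,0.001,0.02,0,-0.3,0,0,0.025,0,-0.3,0,0,0.022,0,-0.3,0,0,0.015,0,-0.3,0,0,0.007,0,-0.3,0,0,0.002,0,-0.3,0,0,0,0,-0.3,0,0,0,0]}}

```text
t: 45.43
tool_pos: [0.5108, 0.1008, 0.1576]
orientation: [-2.432, 1.987, -0.002]
force: [-0.0, -0.4, 0.5]
opening: 0.0601
```

```bash
python3 plan.py .511 .1 .154 -78.5; python3 - <<'E'
from h import *
q=cam('side')
i=cv2.resize(q['img'],None,fx=6,fy=6,interpolation=cv2.INTER_CUBIC)
cv2.imwrite('pics/g10.png',i[100*6:200*6,180*6:280*6])
E
```

```text
t 45.43 tcp [0.5108 0.1008 0.1576] yaw -78.51 tilt [0.0016 0.0001] F [-0.  -0.4  0.5] op 0.0601
  turn -0.01 then dx 0.0009 dy -0.0000 dz 0.0036
```

View pics/g10.png

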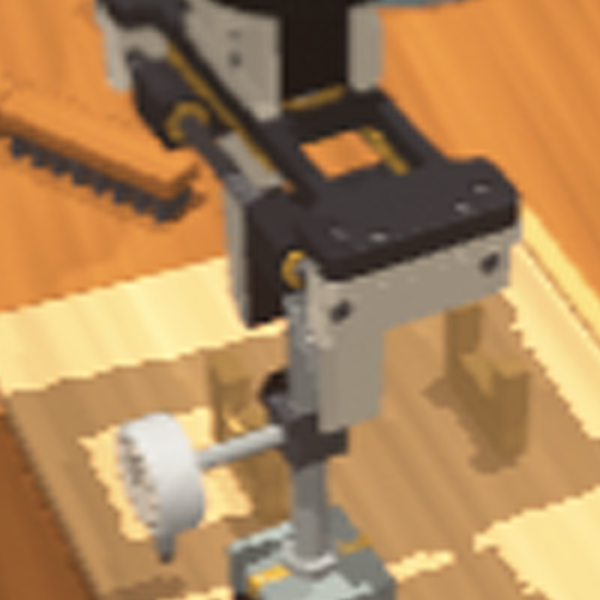

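{"api": "jog_arm", "payload": {"commands": [-0.3,0,0.0015,0,0,1,0,0,0,0,1,0,0,0,0,1,0,0,0,0,1,0,0,0,0,1,0,0,0,0,1,0,0,0,0,1,0,0,0,0,1,0,0,0,0,1,0,0,0,0,1,0,0,0,0,1,0,0,0,0,1,0,0,0,0]}}

```text
t: 46.57
tool_pos: [0.5087, 0.1003, 0.1565]
orientation: [2.432, -1.988, 0.0]
force: [0.9, -2.4, -0.4]
opening: 0.0131
```

```bash
python3 plan.py .511 .1 .154 -78.5
```

```text
t 46.57 tcp [0.5087 0.1003 0.1565] yaw -78.51 tilt [-0.     -0.0005] F [ 0.9 -2.4 -0.4] op 0.0131
  turn -0.01 then dx 0.0008 dy -0.0022 dz 0.0025
```

{"api": "jog_arm", "payload": {"commands": [1,0,0,-0.002,0,1,0,0,-0.005,0,1,0,0,-0.01,0,1,0,0,-0.016,0,1,0,0,-0.02,0,1,0,0,-0.02,0,1,0,0,-0.02,0,1,0,0,-0.018,0,1,0,0,-0.012,0,1,0,0,-0.008,0,1,0,0,-0.004,0,1,0,0,0,0]}}

```text
t: 47.57
tool_pos: [0.5088, 0.1007, 0.292]
orientation: [-2.432, 1.987, -0.001]
force: [0.4, 1.1, -6.8]
opening: 0.0131
```

```bash
python3 - <<'E'
from h import *
from plan import need
s=robot.read_state();print(np.round(s['wrist_torque'],2))
need(.5735,-.195,.29,-88.7)
q=cam('side');p=cam('top')
i=cv2.resize(q['img'],None,fx=4,fy=4,interpolation=cv2.INTER_CUBIC)[50*4:200*4,170*4:270*4]
j=cv2.resize(p['img'],None,fx=4,fy=4,interpolation=cv2.INTER_CUBIC)[150*4:300*4,160*4:260*4]
cv2.imwrite('pics/g11.png',np.hstack([i,j]))
E
```

```text
[-0.02 -0.05 -0.02]
t 47.57 tcp [0.5088 0.1007 0.292 ] yaw -78.50 tilt [0.0007 0.0002] F [ 0.4  1.1 -6.8] op 0.0131
  turn 10.20 then dx 0.2971 dy -0.0580 dz 0.0020
```

View pics/g11.png

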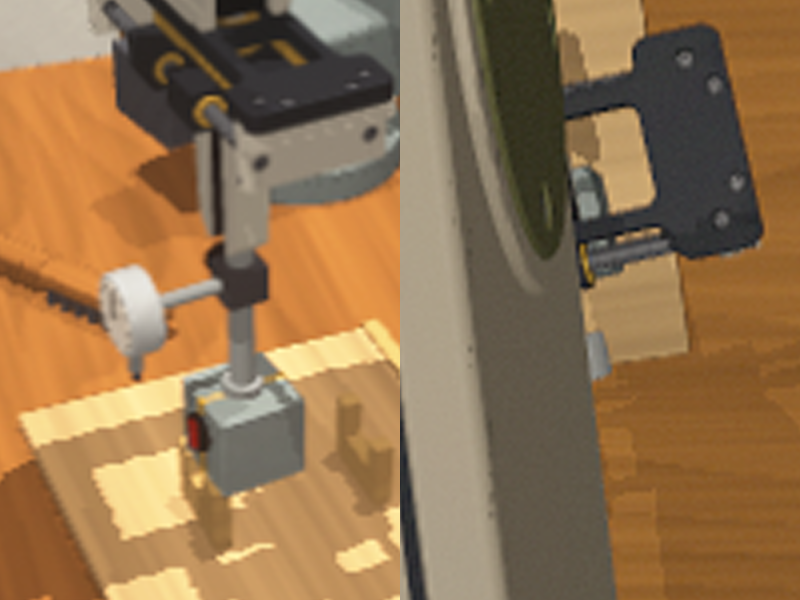

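{"api": "jog_arm", "payload": {"commands": [1,0,0,0,1,1,0,0,0,2,1,0,0,0,2.2,1,0,0,0,2,1,0,0,0,2,1,0,0,0,1,1,0.004,-0.001,0,0,1,0.009,-0.002,0,0,1,0.015,-0.003,0,0,1,0.02,-0.004,0,0,1,0.025,-0.005,0,0,1,0.028,-0.006,0,0,1,0.03,-0.006,0,0,1,0.03,-0.006,0,0,1,0.03,-0.006,0,0,1,0.028,-0.006,0,0,1,0.024,-0.005,0,0,1,0.02,-0.004,0,0,1,0.015,-0.002,0,0,1,0.01,-0.001,0,0]}}

```text
t: 49.33
tool_pos: [0.5719, -0.1884, 0.291]
orientation: [2.245, -2.197, -0.001]
force: [-0.4, 0.9, -5.6]
opening: 0.0134
```

{"api": "jog_arm", "payload": {"commands": [1,0.005,-0.001,0,0,1,0.002,0,0,0,1,0,0,0,0,1,0,0,0,0,1,0,0,0,0]}}

```text
t: 49.75
tool_pos: [0.5734, -0.192, 0.2917]
orientation: [-2.248, 2.194, 0.0]
force: [-0.4, 0.4, -6.0]
opening: 0.013
```

```bash
python3 snap.py d1; python3 plan.py .5736 -.1936 .2145 -88.7
```

```text
t 49.85 tcp [ 0.5734 -0.1922  0.2917] yaw -88.64 tilt [0.0003 0.    ] F [-0.9  0.2 -7.1] op 0.0132
  turn 0.06 then dx 0.0014 dy -0.0002 dz 0.0772
```

View pics/n_d1.png

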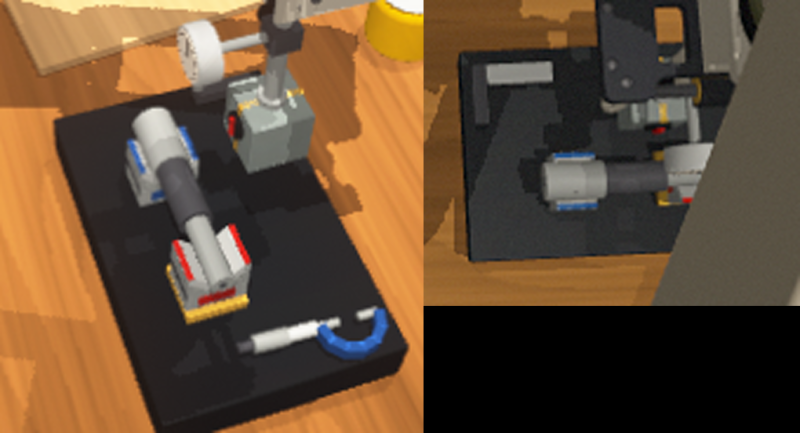

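{"api": "jog_arm", "payload": {"commands": [1,0.0007,0,0.004,0.05,1,0.0007,0,0.01,0,1,0,0,0.016,0,1,0,0,0.018,0,1,0,0,0.014,0,1,0,0,0.008,0,1,0,0,0.005,0,1,0,0,0.002,0,1,0,0,0,0,1,0,0,0,0]}}

```text
t: 50.68
tool_pos: [0.5738, -0.1947, 0.2155]
orientation: [-2.245, 2.197, -0.002]
force: [0.6, 1.0, -6.2]
opening: 0.0128
```

```bash
python3 plan.py .5736 -.1936 .1945 -88.7; python3 - <<'E'
from h import *
q=cam('side');p=cam('top')
i=cv2.resize(q['img'],None,fx=6,fy=6,interpolation=cv2.INTER_CUBIC)
for P in ([.5136,-.195,.113],):
    u=(proj(q,P)[0]+.5)*6;cv2.circle(i,(int(u[0]),int(u[1])),3,(0,255,0),-1)
i=i[230*6:330*6,230*6:340*6]
j=cv2.resize(p['img'],None,fx=5,fy=5,interpolation=cv2.INTER_CUBIC)
u=(proj(p,[.5136,-.195,.113])[0]+.5)*5;cv2.circle(j,(int(u[0]),int(u[1])),3,(0,255,0),-1)
j=j[150*5:240*5,280*5:380*5]
cv2.imwrite('pics/d2s.png',i);cv2.imwrite('pics/d2t.png',j)
E
```

```text
t 50.68 tcp [ 0.5738 -0.1947  0.2155] yaw -88.75 tilt [ 0.0014 -0.0006] F [ 0.6  1.  -6.2] op 0.0128
  turn -0.05 then dx -0.0011 dy 0.0002 dz 0.0210
```

View pics/d2s.png

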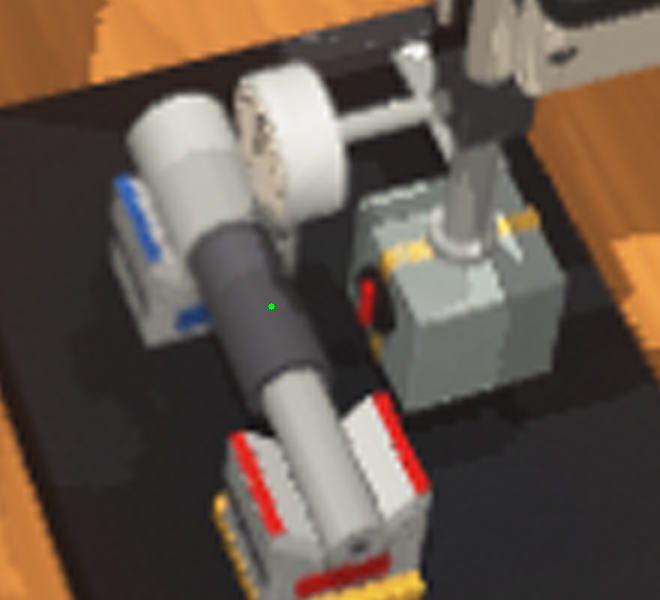

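View pics/d2t.png

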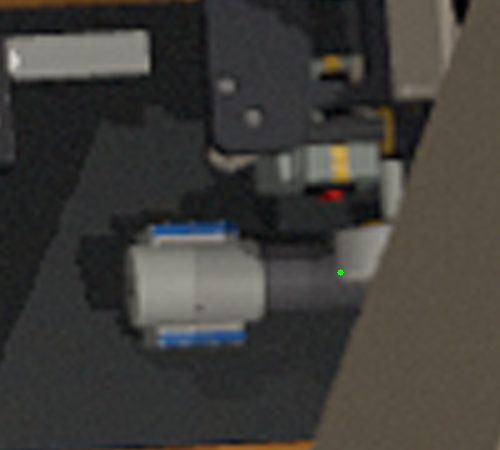

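```bash
python3 - <<'E'
from h import *
q=cam('side');p=cam('top')
f=lambda u,v:((u+.5)/6-.5+230,(v+.5)/6-.5+230)
print('tip',atz(q,f(285,268),.149))
print('column at clamp bottom/base top',atz(q,f(460,236),.1215),'shaft axis from side: edges mid dark', atz(q,f(262,306),.105))
for X in([.5136,-.1945,.149],[.5110,-.1945,.149],[.5736,-.1936,.1215]):
    u=(proj(q,X)[0]-[230,230]+.5)*6; print(X,u)
i=cv2.resize(q['img'],None,fx=12,fy=12,interpolation=cv2.INTER_CUBIC)[245*12:295*12,255*12:310*12]
for X in([.5136,-.1945,.149],):
    u=(proj(q,X)[0]-[255,245]+.5)*12; cv2.circle(i,(int(u[0]),int(u[1])),3,(0,0,255),-1)
cv2.imwrite('pics/d3.png',i)
E
```

```text
tip [ 0.51182147 -0.20740642  0.149     ]
column at clamp bottom/base top [ 0.57536277 -0.19252208  0.1215    ] shaft axis from side: edges mid dark [ 0.51298059 -0.1890403   0.105     ]
[0.5136, -0.1945, 0.149] [277.04549511 233.06341699]
[0.511, -0.1945, 0.149] [268.70493679 235.06305908]
[0.5736, -0.1936, 0.1215] [456.44210806 240.52006522]
```

View pics/d3.png

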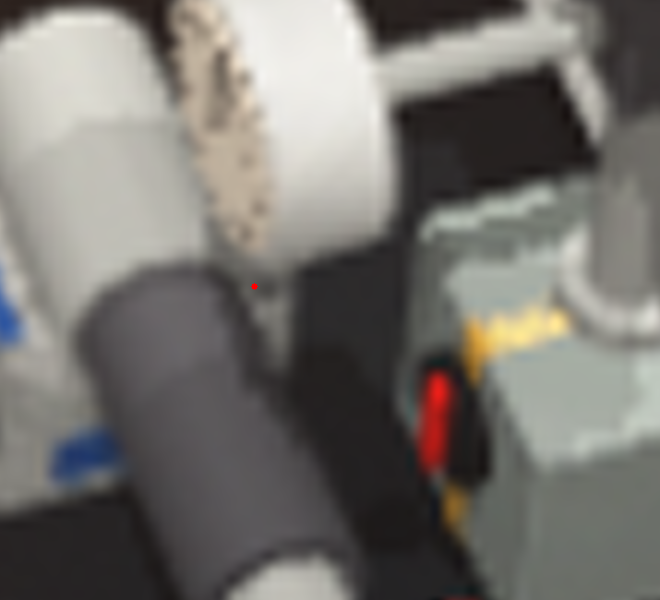

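{"api": "jog_arm", "payload": {"commands": [1,-0.0005,0.0005,0.003,0,1,0,0.0005,0.006,0,1,0,0,0.005,0,1,0,0,0.003,0,1,0,0,0.001,0,1,0,0,0,0,1,0,0,0,0]}}

```text
t: 51.47
tool_pos: [0.5723, -0.1939, 0.1964]
orientation: [2.245, -2.197, -0.0]
force: [-0.1, -0.3, -6.4]
opening: 0.0136
```

```bash
python3 plan.py .5726 -.194 .1945 -88.7
```

```text
t 51.47 tcp [ 0.5723 -0.1939  0.1964] yaw -88.75 tilt [-0.0001  0.0001] F [-0.1 -0.3 -6.4] op 0.0136
  turn -0.05 then dx 0.0001 dy -0.0003 dz 0.0019
```

Check fit before touching down.

```bash
python3 - <<'E'
from h import *
q=cam('side')
i=cv2.resize(q['img'],None,fx=8,fy=8,interpolation=cv2.INTER_CUBIC)
for y in(-.082,-.025,.03,.082):
    for x0 in (.5137,):
        P=np.array([x0-.0227*y,-.195+y,.099]); r=.017 if y>.03 else .014
        u=(proj(q,P+[0,0,0])[0]+.5)*8;cv2.circle(i,(int(u[0]),int(u[1])),3,(0,0,255),-1)
u=(proj(q,[.5126,-.1953,.129])[0]+.5)*8;cv2.circle(i,(int(u[0]),int(u[1])),3,(0,255,0),-1)
cv2.imwrite('pics/d4.png',i[235*8:310*8,240*8:335*8])
E
```

```text
(no output)
```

View pics/d4.png

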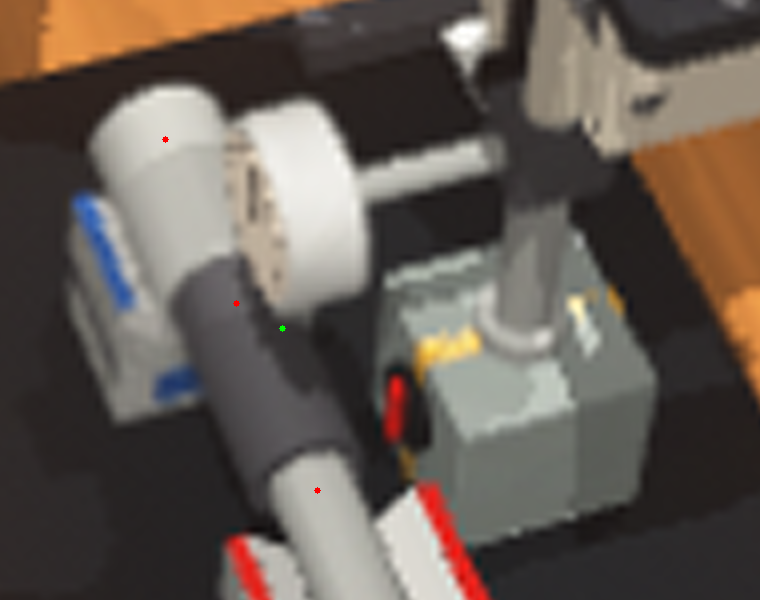

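```bash
python3 - <<'E'
from h import *
q=cam('side')
i=q['img'][258:290,255:300]; i=np.clip(i.astype(float)*1.8,0,255).astype(np.uint8)
cv2.imwrite('pics/d5.png',cv2.resize(i,None,fx=16,fy=16,interpolation=cv2.INTER_NEAREST))
p=cam('top'); i=p['img'][165:225,300:370];i=np.clip(i.astype(float)*1.5,0,255).astype(np.uint8)
cv2.imwrite('pics/d6.png',cv2.resize(i,None,fx=10,fy=10,interpolation=cv2.INTER_NEAREST))
E
```

```text
(no output)
```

View pics/d5.png

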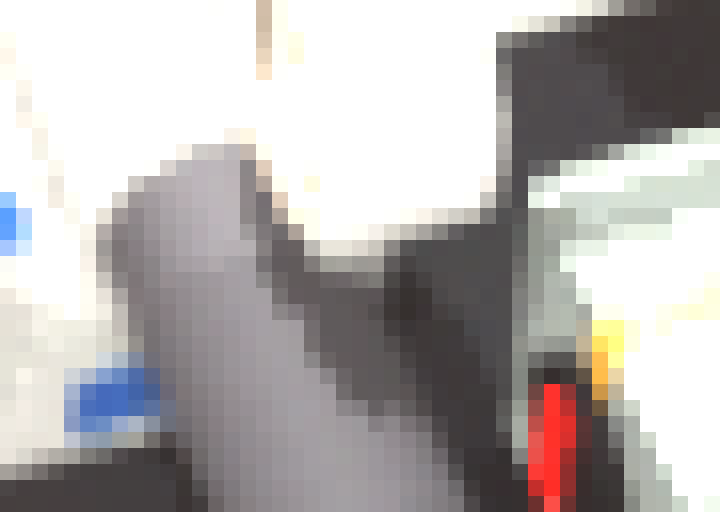

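View pics/d6.png

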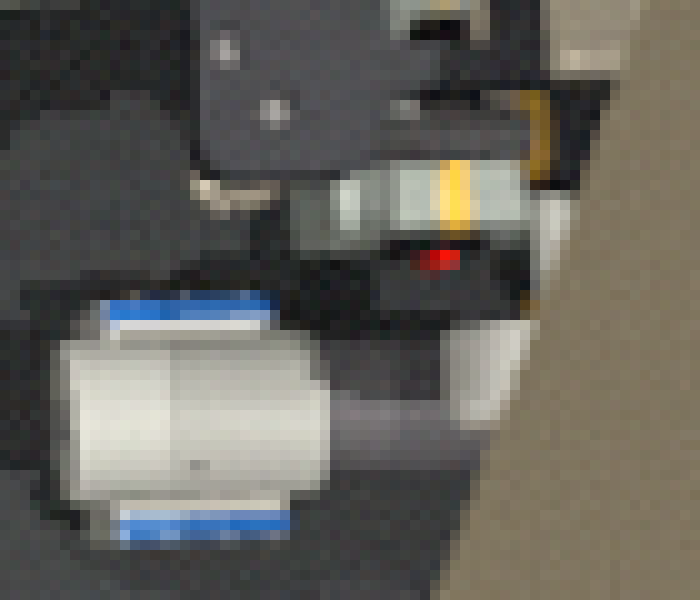

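{"api": "jog_arm", "payload": {"commands": [1,0,0,0.001,0,1,0,0,0.001,0,1,0,0,0.0005,0,1,0,0,0,0]}}

```text
t: 51.95
tool_pos: [0.5726, -0.1941, 0.1944]
orientation: [-2.245, 2.197, -0.001]
force: [0.6, 0.2, -3.9]
opening: 0.0131
```

{"api": "jog_arm", "payload": {"commands": [1,0,0,0.0006,0,1,0,0,0,0]}}

```text
t: 52.12
tool_pos: [0.5727, -0.1942, 0.1944]
orientation: [-2.245, 2.197, -0.002]
force: [-1.3, -0.2, 0.9]
opening: 0.0132
```

{"api": "jog_arm", "payload": {"commands": [-0.2,0,0,0,0,-0.2,0,0,0,0,-0.2,0,0,0,0,-0.2,0,0,0,0,-0.2,0,0,-0.004,0,-0.2,0,0,-0.015,0,-0.2,0,0,-0.03,0,-0.2,0,0,-0.035,0,-0.2,0,0,-0.02,0,-0.2,0,0,-0.005,0,-0.2,-0.015,0,0,0,-0.2,-0.03,0,0,0,-0.2,-0.035,0,0,0,-0.2,-0.035,0,0,0,-0.2,-0.035,0,0,0,-0.2,-0.035,0,0,0,-0.2,-0.035,0,0,0,-0.2,-0.03,0,0,0,-0.2,-0.015,0,0,0,-0.2,0,0,0,0]}}

```text
t: 53.78
tool_pos: [0.5651, 0.0752, 0.3002]
orientation: [2.249, -2.191, -0.005]
force: [0.2, 0.1, -0.4]
opening: 0.0558
```

```bash
python3 snap.py e1; python3 plan.py .5726 -.194 .1945 -88.7; python3 - <<'E'
from h import *
import pickle; a,b=pickle.load(open('c_e1.pkl','rb'))
for p,r,n,s in((a,(230,215,350,330),'e1s',6),(b,(285,155,375,235),'e1t',8)):
    i=p['img'][r[1]:r[3],r[0]:r[2]]; cv2.imwrite('pics/%s.png'%n,cv2.resize(i,None,fx=s,fy=s,interpolation=cv2.INTER_CUBIC))
E
```

```text
t 53.88 tcp [0.5657 0.0719 0.3007] yaw -88.64 tilt [-0.0025 -0.0003] F [ 0.4  0.1 -0.2] op 0.0559
  turn 0.06 then dx 0.2660 dy -0.0009 dz 0.1062
```

View pics/n_e1.png

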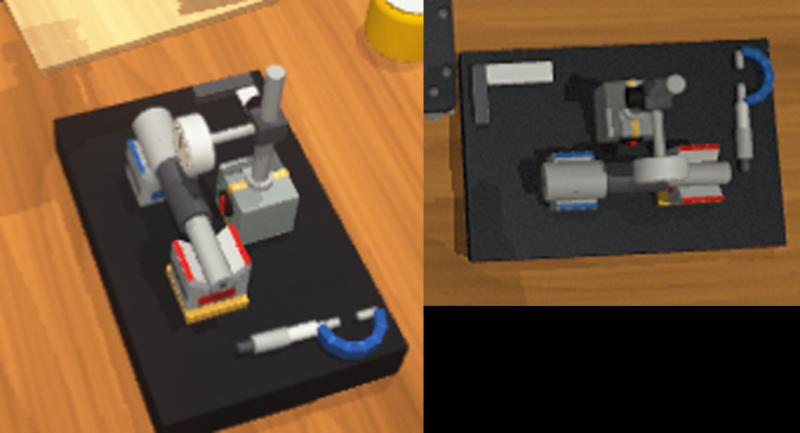

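View pics/e1s.png

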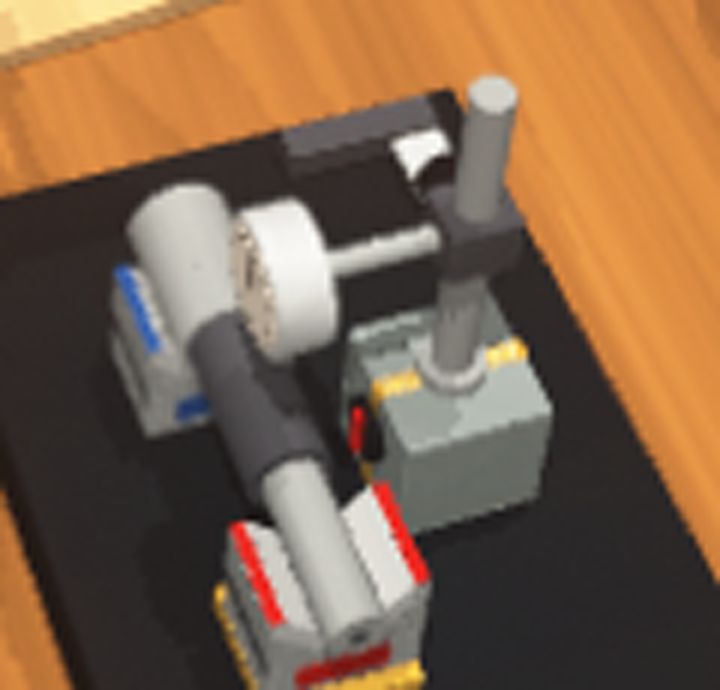

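View pics/e1t.png

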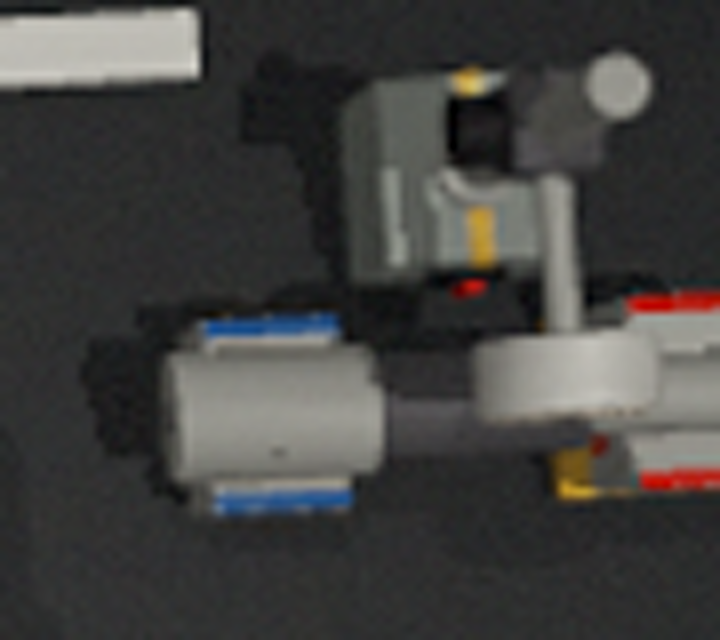

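```bash
python3 - <<'E'
from m2 import *
import pickle; a,b=pickle.load(open('c_e1.pkl','rb'))
ft=lambda u,v:((u+.5)/8-.5+285,(v+.5)/8-.5+155)
fs=lambda u,v:((u+.5)/6-.5+230,(v+.5)/6-.5+215)
print('col top  top',atz(b,ft(618,85),.23),'side',atz(a,fs(494,95),.23))
print('col base side',atz(a,fs(455,375),.102))
# base corners top face z .1, top cam: near-right? near-left (350+?,280)
print('base near-left edge top',atz(b,ft(436,270),.1),'near-right',atz(b,ft(545,262),.1),'far-left',atz(b,ft(380,82),.1))
print('base side: top corners',atz(a,fs(348,335),.1),atz(a,fs(412,440),.1),atz(a,fs(550,408),.1))
# shaft top cam
print('shaft thick edges@150..: far',atz(b,ft(275,348),.099),'near',atz(b,ft(290,478),.099))
print('mid dark far',atz(b,ft(430,352),.099),'near',atz(b,ft(430,455),.099))
print('end thick',atz(b,ft(170,413),.1),'step',atz(b,ft(383,405),.11))
print('side: thick/dark step axis',atz(a,fs(210,335),.105),'dark/thin face centre',atz(a,fs(298,470),.099),'thin end centre',atz(a,fs(350,635),.099))
# side dial bottom/tip
print('tip side guess',atz(a,fs(285,362),.128))
E
```

```text
col top  top [ 0.57429191 -0.19374358  0.23      ] side [ 0.5741232  -0.19366305  0.23      ]
col base side [ 0.57407641 -0.19663987  0.102     ]
base near-left edge top [ 0.54739528 -0.18217479  0.1       ] near-right [ 0.54878796 -0.21097783  0.1       ] far-left [ 0.59737572 -0.1698063   0.1       ]
base side: top corners [ 0.5478991  -0.17116769  0.1       ] [ 0.55321873 -0.21439293  0.1       ] [ 0.59856193 -0.21556613  0.1       ]
shaft thick edges@150..: far [ 0.52813152 -0.13927476  0.099     ] near [ 0.49424035 -0.14177579  0.099     ]
mid dark far [ 0.52605659 -0.17981144  0.099     ] near [ 0.4992386  -0.17856268  0.099     ]
end thick [ 0.51185322 -0.11107074  0.1       ] step [ 0.51196621 -0.1644949   0.11      ]
side: thick/dark step axis [ 0.50475217 -0.1623529   0.105     ] dark/thin face centre [ 0.51637767 -0.21414824  0.099     ] thin end centre [ 0.51217908 -0.27263174  0.099     ]
tip side guess [ 0.51736688 -0.19448895  0.128     ]
```

```bash
python3 - <<'E'
from m2 import *
import pickle; a,b=pickle.load(open('c_e1.pkl','rb')); a0,b0=pickle.load(open('c0.pkl','rb'))
ft=lambda u,v:((u+.5)/8-.5+285,(v+.5)/8-.5+155)
for z in(.16,.165,.175):
    A=atz(b,ft(558,190),z);B=atz(b,ft(566,325),z);D=atz(b,ft(566,376),z);d=A-B;print(z,A,D,'yaw',np.degrees(np.arctan2(d[1],d[0])))
for n in('square','micrometer'):
    print(n,pin(b0,n)[:1] if 0 else '', end=' ')
p=cam('top');q=cam('side')
for n in('square','micrometer','shaft_c','dial_grip','packing_c','vblock_red_c','vblock_blue_c','plate_top'):
    A=pin(q,n);B=pin(p,n); print(n,np.round(A[:1],1).tolist(),np.round(B[:1],1).tolist(),np.round(tri([q,p],[A[0][1:],B[0][1:]]),4) if A and B else '')
d=cv2.absdiff(b0['img'],p['img']).sum(2)[140:230,260:415]; print('diff square region',d[0:60,10:60].mean(), 'mic',d[0:65,120:150].mean())
w,c=meas([p],'blue',(.512,-.14,.02),.05)
E
```

```text
0.16 [ 0.56017616 -0.1987085   0.16      ] [ 0.51510668 -0.19830245  0.16      ] yaw 0.3980284882451963
0.165 [ 0.55955174 -0.19731676  0.165     ] [ 0.51479821 -0.19691355  0.165     ] yaw 0.3980284882451697
0.175 [ 0.5583029  -0.19453327  0.175     ] [ 0.51418129 -0.19413576  0.175     ] yaw 0.39802848824521714
square  micrometer  square [[0.7, 302.7, 242.5]] [[0.8, 287.3, 160.8]] [ 0.6169 -0.0804  0.0555]
micrometer [[0.9, 339.7, 337.0]] [[0.8, 390.9, 166.6]] [ 0.5985 -0.3107  0.0601]
shaft_c [[0.9, 270.5, 280.1]] [[0.6, 346.3, 206.1]] [ 0.5078 -0.192   0.1128]
dial_grip [[0.9, 310.1, 236.0]] [[0.7, 359.7, 164.6]] [ 0.5752 -0.1935  0.2158]
packing_c [[0.4, 284.1, 321.3]] [[0.5, 362.5, 205.6]] [ 0.5152 -0.2452  0.05  ]
vblock_red_c [[0.6, 284.3, 317.3]] [[0.6, 372.9, 203.0]] [ 0.5141 -0.2567  0.0837]
vblock_blue_c [[0.8, 262.7, 272.2]] [[0.5, 312.8, 201.9]] [ 0.5179 -0.1318  0.0559]
plate_top [[0.8, 286.2, 293.9]] [[0.6, 340.1, 189.1]] [ 0.5453 -0.1937  0.0556]
diff square region 11.814666666666668 mic 11.882051282051282
blue xy [ 0.5115 -0.1414] yaw 1.3 rms 1.58 | single [([0.5115, -0.1414], np.float64(1.3), np.float64(1.58))]
```

```bash
python3 - <<'E'
from h import *
st(); print(robot.close_job())
E
```

```text
t 54.78 tcp [0.5666 0.071  0.3024] F [ 0.2 -0.1 -0.2] op 0.0558
tool x [ 0.0218 -0.9998 -0.    ] z [ 0.  0. -1.] q [0.03 0.03 1.44 0.   1.67 1.58]
the job is handed in; nothing more can be done
None
```

The run-out set-up is built on the granite plate and I handed the job in at 54.8 s, with the arm clear of everything.

**How it stands**
- **V-blocks:** the blue one stands on the left, straight on the granite. The red one is 110 mm to its right, on the brass packing plate, in line with it.
- **Shaft:** it rests in both vees, thick end to the left. In the last top view the blue block is centred under the thick section; the red block was judged by eye only.
- **Gauge:** it stands upright behind the shaft, facing the robot to within about a degree or two, with the plunger over the middle of the shaft. It stayed upright while I carried it.

**Last checks**
- **Plunger position:** the cameras put the tip about 1.5–2 mm beyond the shaft axis, away from the robot, and within about 2 mm of mid-length. Rough readings from the side camera alone were less consistent and allow up to about 3–5 mm. I left it there, because regripping the gauge for so little seemed a greater risk.
- **Level:** I did not measure this separately. It follows from the packing, and the shaft axis came to rest about 49 mm above the granite.
- **Square and micrometer:** both are still in place. The network's positions for them agree with the start to about 5 mm, which is its own scatter.
- **Other readings:** the network's block and packing positions scatter by about 5–9 mm from the placed ones, so I relied on my own outline fit and the arm's positions instead. My outline fit of the red block failed because the gripper hid it.

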